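Stack the slats of a stepped flute rest on the press jig

ROBOT

A 6-joint arm with a two-finger parallel gripper is mounted at the origin on the work surface. World frame = base frame: x ahead of the robot, y to its left, z up, the work surface at z = 0. Lengths are in m, angles in degrees, forces in N, time in s.
With the tool pointing down it reaches from about 0.325 to 0.775 m from the base axis. Payload 9.3 kg.
Tool frame: the origin (TCP) lies midway between the tips of the shut fingers; the grasp point (between the pads) lies 19 mm behind it; y points along the fingers, z is the direction in which the jaws open and shut, and the axes are right-handed (so a half turn about y gives the same grasp; the last joint's range is limited). The gripper opens to 85 mm and grips with 20 to 120 N. Pads are 22 mm wide; open, the fingers measure 114 mm over their backs; the gripper's body (76 mm by 85 mm) begins 54 mm behind the grasp point. The pads swing forward as they close: fully open they stand 13 mm farther back than shut.
Start: joints at [-71.998, 14.817, 1.232, 76.415, 0, 81.257], TCP at [0.248, -0.491, 0.231] pointing down, gripper open.
Joint ranges: [-174.27, 174.27], [-52.1, 104.24], [-59.71, 78.15], [-110.17, 111.67], [-87.03, 83.33], [-180, 180]. Speed limits (degrees/s): [127.2, 127.2, 159.86, 180, 180, 180].

INTERFACE

Orientations are given as [roll, pitch, yaw] about the fixed x, y, z axes, in that order (R = Rz(yaw) Ry(pitch) Rx(roll)).
In Python, from rig import telemetry, get_image, camera_model, ticket gives the robot as it stands. The module is installed in compiled form; this text tells all that it offers.
- The arm moves only by the shell command python3 -m inch 'ROWS' [FORCE]. ROWS is JSON, a list of rows, each a list of 7 numbers: the turn, a rotation vector about the tool's x, y, z in degrees, then the shift along the tool's x, y, z in m, then the finger opening in m, from 0 to 0.0854. A call has 1 to 20 rows; each row is the pose to reach, as a shift and turn from the pose commanded when the call began, along the tool's axes at that moment; what a row does not reach only later rows make up. A row lasts 1/8 s, in which the tool goes at most 62.5 mm and 10.7 degrees, less where a joint would pass 70% of its speed; a pose out of reach is approached as far as the arm can. A call with a gripper value outside its range is refused whole. The fingers move at their own pace and stop on an object; FORCE is the grip in N (left out, the last holds). Time passes only in rows, so rows that repeat a pose let the fingers close. It gives the time, the measured TCP pose, the force and the opening at its end, in the units of the state.
- telemetry.state(): the state, without advancing time (a new reading comes with each control period).
- get_image(name): name is "side" or "top" or "wrist"; returns (picture, depth): 420x560x3 uint8, red, green, blue; 420x560 float32, m along the optical axis (not along the pixel's ray), 0 where there is no reading.
- camera_model(name): a dict with "intrinsics" (3x3 intrinsics, pixels), "rvec" (rotation vector, rad) and "tvec" (3), from world to camera coordinates, as OpenCV has them; the wrist camera has in their place "hand_eye" (4x4, takes a point from camera to tool coordinates, whose origin is the TCP and whose axes are the tool frame's). Camera axes: x right, y down, z forward; pixel columns grow to the right and rows downward; lengths in m; the calibration is good to about 2 mm. The wrist camera is an equidistant fisheye: a pixel r from the principal point sees the ray r / f radians off the axis. A picture is of the moment at which its call begins: read the wrist's pose just before it. camera_model takes no time and is no camera call.
- ticket.sign_off(): hands the job in, once; it reports no verdict.
The state is a dict: "clock": time; "joint_pos": joint angles; "qvel": joint speeds; "effort": joint torques, N m; "ee_pos": TCP position; "orientation": TCP orientation; "contact_force": force on the tool from outside, world axes, zero at the start; "wrist_torque": the same for the moment, N m; "finger_gap": finger opening in m.
Only numpy, scipy, OpenCV 4.12 (cv2) and the standard library are available. Lean on these libraries where they do the work, as an engineer would, in place of code of your own. Each camera call takes 0.05 s, during which the arm holds its last target.

TASK

First compare the two look-alike weights by standing them on opposite pans of the balance until it tips. Then build the stack on the jig's spindle, each piece flat and lined up lengthwise with the jig board: the aluminium base plate, the wooden slats that are there from the longest up to the shortest, the steel pressure plate, and last the heavier weight standing on top over the spindle. Stand the lighter weight back on its wooden board and leave the flute, the files and the other things on the bench where they are.

Things in the scene. Friction and masses are not known exactly. Their poses are not given: they have to be found in the camera images.
- jig_top (a point): Jig, fixed: dark wooden board 220 (x) x 100 x 20 mm with an upright 12 mm steel spindle in its middle, 66 mm tall above the board's top. Point: foot of the spindle on the board's top, 20 mm over the bench; z up. The pieces' holes have about 4 mm play all round. If the gripper's body would meet the spindle when it sets down the first piece, hold that piece nearer one end.
- base_plate_mid (a point): Base plate, loose: flat aluminium bar 160 x 46 x 12 mm, 0.23 kg, lies flat on the bench at the start, a 21 mm round hole through its middle. Point: its centre, half-way up; x along its length, z up through the hole.
- slat_1_mid (a point): Wooden slat, loose, may be absent (two or three of the four slats are there): pale wood, 150 x 46 x 12 mm, about 54 g, lies flat on the bench at the start, a 21 mm round hole through its middle. Point: its centre, half-way up; x along its length, z up through the hole.
- slat_2_mid (a point): Wooden slat, loose, may be absent (two or three of the four slats are there): pale wood, 125 x 46 x 12 mm, about 45 g, lies flat on the bench at the start, a 21 mm round hole through its middle. Point: its centre, half-way up; x along its length, z up through the hole.
- slat_3_mid (a point): Wooden slat, loose, may be absent (two or three of the four slats are there): pale wood, 100 x 46 x 12 mm, about 36 g, lies flat on the bench at the start, a 21 mm round hole through its middle. Point: its centre, half-way up; x along its length, z up through the hole.
- slat_4_mid (a point): Wooden slat, loose, may be absent (two or three of the four slats are there): pale wood, 75 x 46 x 12 mm, about 27 g, lies flat on the bench at the start, a 21 mm round hole through its middle. Point: its centre, half-way up; x along its length, z up through the hole.
- press_plate_mid (a point): Pressure plate, loose: dark steel plate 76 x 46 x 10 mm, 0.25 kg, lies flat on the bench at the start, a 21 mm round hole through its middle. Point: its centre, half-way up; x along its length, z up through the hole.
- weight_p_mid (a point): One of two look-alike weights, loose: upright dark steel cylinder, 56 mm diameter, 60 mm tall, 0.3 to 0.65 kg, with a plain top and a 22 mm bore up from below, 26 mm deep. One is clearly heavier; which one cannot be seen. Point: its centre, half-way up; z along the bore.
- weight_q_mid (a point): The other look-alike weight: same shape and size. Point: its centre, half-way up; z along the bore.
- beam (a joint): Tilt of the balance's beam, rad: 0 level (empty; a weak spring brings it back), positive when the far pan (+x end) is down, negative when the near pan is down; stops at -0.15 and 0.15, with the heavier load's pan 16 mm lower than level and the other 16 mm higher. It swings over in about 1 s. The balance's foot is fixed to the bench.
- pan_near_top (a point): Pan at the balance's -x end (nearer the robot): flat steel disc of 84 mm diameter, stays level as the beam tilts, 105 mm from the beam's pivot. Point: centre of its upper face (about 103 mm over the bench when level); moves with the pan.
- pan_far_top (a point): Pan at the balance's +x end: the same. Point: centre of its upper face.
- board_top (a point): Weight board, fixed: plain wooden board 190 (x) x 80 (y) x 10 mm on which both weights stand at the start, side by side along x about 90 mm apart. Point: centre of its upper face; x along its length.
- flute: Bystander: bamboo flute 460 mm long, 28 mm thick, lying on the bench. Origin: middle of its underside.
- file_long: Bystander: file 260 mm long with a wooden handle. Origin: middle of its underside.
- file_short: Bystander: file 200 mm long with a wooden handle. Origin: middle of its underside.
- oil_bottle: Bystander: amber bottle, 44 mm diameter, 100 mm tall. Origin: middle of its underside.
- tape_roll: Bystander: paper tape roll lying flat, 90 mm diameter, 22 mm high. Origin: middle of its underside.
- sanding_block: Bystander: cork sanding block 90 x 50 x 30 mm. Origin: middle of its underside.
Things that resemble listed ones, but are neither listed nor needed, are in the scene too. Leave any blue or purple look-alike of the part that bears base_plate_mid alone.

How it is judged:
By the outcome, as a careful person would: the job done as asked, in the order asked, and still so for the second after the job is handed in, with the robot touching nothing.
Of slat_1, slat_2, slat_3, slat_4 only 2 to 3 are there at a start; the rules pass over those that are not, and their reading is None.
At some moment in a run one of base_plate, slat_1, slat_2, slat_3, slat_4, press_plate may be knocked a few centimetres aside while the robot is not near it.
It also fails if it takes over 210 s, if anything falls off the work surface, if the arm or the gripper's body presses on something with over 40 N, if the wrist force passes 120 N, or if a joint passes its speed limit or range.

## Working session

There is one attempt and no reset: what is moved stays moved. The work goes in short steps, Python scripts to look and compute and a shell command to move; the robot and the scene stay as the last step left them, time stands still between calls to the robot, and variables do not carry over. Pictures are saved under pics/ and viewed, and the job is handed in when it is done.

```bash
ls; mkdir -p pics
python3 - <<'E'
from rig import telemetry,get_image,camera_model
import cv2,numpy as np
print(telemetry.state())
for n in ("side","top","wrist"):
    p,d=get_image(n); cv2.imwrite(f"pics/{n}0.png",p[:,:,::-1]); np.save(f"pics/{n}0d.npy",d); np.save(f"pics/{n}0.npy",p)
    print(n,camera_model(n))
E
```

```text
pics
{'clock': 0.0, 'joint_pos': array([-7.19959862e+01,  1.48522102e+01,  1.18783403e+00,  7.64172140e+01,
       -9.81176628e-04,  8.12569285e+01]), 'qvel': array([ 0.07429993,  0.05806643,  0.0574351 , -0.00630256,  0.05302792,
        0.06455748]), 'effort': array([-2.21721682e-03, -5.55643845e+01,  3.44529533e+01,  1.37610812e-02,
       -2.21572718e-04, -3.36056780e-05]), 'ee_pos': array([ 0.2474274 , -0.4908611 ,  0.23063923]), 'orientation': array([-9.00807913e+01,  1.14322464e-02, -1.53252922e+02]), 'contact_force': array([-1.47026567,  0.11410756,  0.11697186]), 'wrist_torque': array([ 0.03394527, -0.01070315,  0.02568351]), 'finger_gap': 0.08525771467302358}
side {'intrinsics': array([[508.73502567,   0.        , 277.7771698 ],
       [  0.        , 508.73502567, 206.69916056],
       [  0.        ,   0.        ,   1.        ]]), 'rvec': array([ 0.72182356, -2.55345351,  1.1676585 ]), 'tvec': array([0.44293979, 0.23058393, 1.28533983])}
top {'intrinsics': array([[507.96310375,   0.        , 283.35775194],
       [  0.        , 507.96310375, 199.76950863],
       [  0.        ,   0.        ,   1.        ]]), 'rvec': array([ 2.10492624, -2.1331307 ,  0.20308988]), 'tvec': array([0.02287134, 0.4957966 , 1.69368154])}
wrist {'intrinsics': array([[325.1922621 ,   0.        , 276.57011332],
       [  0.        , 325.1922621 , 208.79653892],
       [  0.        ,   0.        ,   1.        ]]), 'hand_eye': array([[-1.52885072e-04,  9.49750702e-01,  3.13007317e-01,
        -7.95780315e-02],
       [ 2.80279137e-04, -3.13007267e-01,  9.49750689e-01,
        -1.41238479e-01],
       [ 9.99999949e-01,  2.32932123e-04, -2.18341169e-04,
         8.70180240e-04],
       [ 0.00000000e+00,  0.00000000e+00,  0.00000000e+00,
         1.00000000e+00]])}
```

View pics/top0.png

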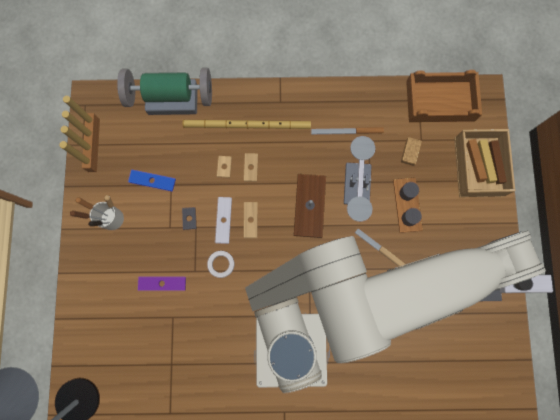

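View pics/side0.png

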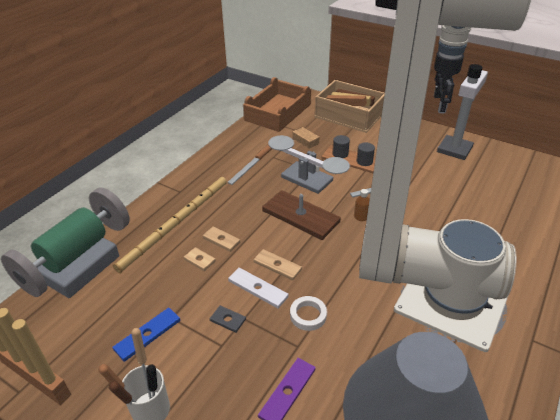

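View pics/wrist0.png

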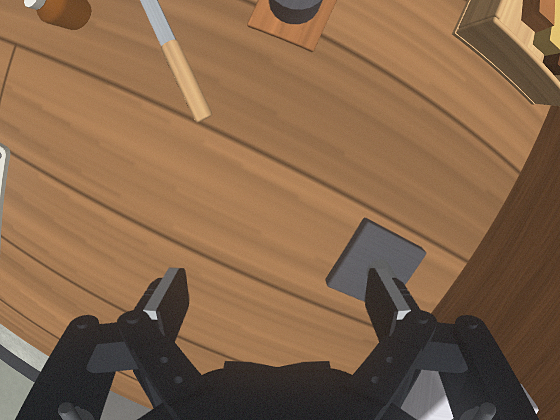

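The top view shows the aluminium bar at (223,220). The decoys are blue at (152,181) and purple at (162,284). There are three slats, at (251,220), (251,167) and (224,167), and the steel plate is at (189,218). The jig is at (310,206), the balance pans at (362,148) and (360,209), and the weights at (410,190) and (413,217).

```bash
cat > h.py <<'E'
import cv2,numpy as np
from rig import telemetry,get_image,camera_model
from scipy.spatial.transform import Rotation as R
def cam(n):
    m=camera_model(n); Rm=cv2.Rodrigues(np.array(m['rvec']))[0]; return m['intrinsics'],Rm,np.array(m['tvec']).ravel()
def toplane(n,uv,z):
    K,Rm,t=cam(n); uv=np.atleast_2d(np.asarray(uv,float))
    d=np.c_[uv,np.ones(len(uv))]@np.linalg.inv(K).T@Rm; c=-Rm.T@t
    return c+d*((z-c[2])/d[:,2])[:,None]
def pose():
    s=telemetry.state(); return s
def proj(n,P):
    K,Rm,t=cam(n); q=(np.atleast_2d(P)@Rm.T+t)@K.T; return q[:,:2]/q[:,2:]
def wristplane(s,uv,z):
    m=camera_model('wrist'); K=m['intrinsics']; H=m['hand_eye']
    uv=np.atleast_2d(np.asarray(uv,float)); p=(uv-[K[0,2],K[1,2]])/K[0,0]; th=np.linalg.norm(p,axis=1)+1e-9
    d=np.c_[p/th[:,None]*np.sin(th)[:,None],np.cos(th)]
    T=np.eye(4); T[:3,:3]=R.from_euler('xyz',s['orientation'],degrees=True).as_matrix(); T[:3,3]=s['ee_pos']
    M=T@H; d=d@M[:3,:3].T; c=M[:3,3]
    return c+d*((z-c[2])/d[:,2])[:,None]
def rel(target,yaw):
    "shift in tool axes and turn-about-y to put TCP at target with yaw (mod 180 nearest)"
    s=telemetry.state(); Rm=R.from_euler('xyz',s['orientation'],degrees=True).as_matrix()
    dl=Rm.T@(np.array(target)-s['ee_pos']); y=s['orientation'][2]
    dy=(yaw-y+90)%180-90
    print('shift',dl.round(4),'turn_y',round(-dy,2),'j6',s['joint_pos'][5].round(1),'now',s['ee_pos'].round(4),s['orientation'].round(2),s['clock'])
def rect(n,mask,z):
    out=[]
    for c in cv2.findContours(mask.astype(np.uint8),cv2.RETR_EXTERNAL,cv2.CHAIN_APPROX_NONE)[0]:
        if cv2.contourArea(c)<80: continue
        P=toplane(n,c[:,0,:],z)
        r=cv2.minAreaRect((P[:,:2]*1000).astype(np.float32))
        (cx,cy),(w,h),a=r
        if w<h: w,h,a=h,w,a+90
        out.append((cx,cy,w,h,(a+90)%180-90,c[:,0,:].mean(0)))
    return out
E
python3 - <<'E'
from h import *
p=np.load('pics/top0.npy'); h=cv2.cvtColor(p,cv2.COLOR_RGB2HSV)
big=cv2.resize(p[120:300,120:440],None,fx=2.5,fy=2.5,interpolation=cv2.INTER_CUBIC); cv2.imwrite('pics/topbig.png',big[:,:,::-1])
for u,v in [(223,205),(251,205),(251,160),(222,160),(189,210),(310,190),(362,148),(360,209),(410,190),(413,217),(402,205),(240,190),(235,150)]: print(u,v,h[v,u],p[v,u])
d=np.load('pics/top0d.npy'); K,Rm,t=cam('top')
for u,v in [(362,148),(360,209),(410,190),(413,217),(300,190),(223,205),(240,190)]:
    X=Rm.T@(np.linalg.inv(K)@[u,v,1]*d[v,u]-t); print(u,v,X.round(4))
E
```

```text
223 205 [120  12 196] [187 187 196]
251 205 [ 17  96 181] [181 152 113]
251 160 [ 18  97 178] [178 150 110]
222 160 [ 18  92 193] [193 165 123]
189 210 [125  18  87] [82 81 87]
310 190 [ 12 146  98] [98 64 42]
362 148 [101  18 155] [144 151 155]
360 209 [105  16 157] [147 152 157]
410 190 [120  15  86] [81 81 86]
413 217 [128  12  87] [84 83 87]
402 205 [ 14 144 151] [151 106  66]
240 190 [ 15 126 144] [144 109  73]
235 150 [ 15 128 131] [131  98  65]
362 148 [ 0.6603 -0.2523  0.1025]
360 209 [ 0.4505 -0.2365  0.1044]
410 190 [ 0.521  -0.4156  0.0638]
413 217 [ 0.4267 -0.4182  0.0711]
300 190 [ 0.5358 -0.0424  0.019 ]
223 205 [0.4885 0.2282 0.0059]
240 190 [ 0.5434  0.1696 -0.0028]
```

View pics/topbig.png

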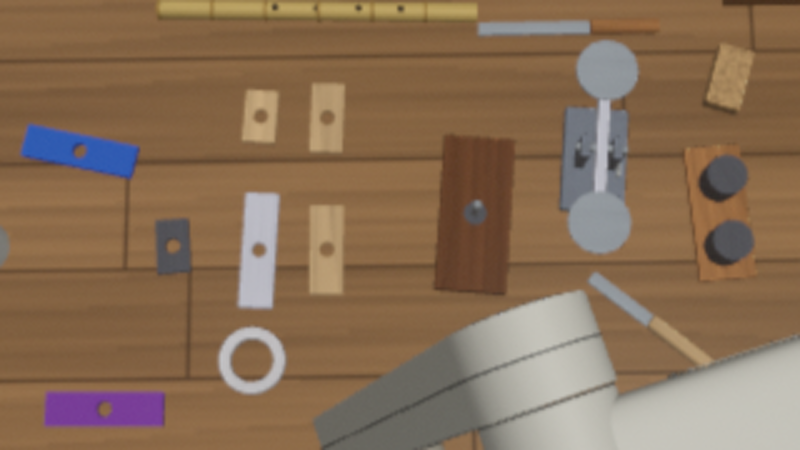

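In the enlarged crop, the silvery bar at (259,250) is the only aluminium one; the blue and purple bars are decoys. The three slats, the dark plate, the jig and the weights are all clear.

```bash
cat > meas.py <<'E'
from h import *
def masks(p):
    h=cv2.cvtColor(cv2.GaussianBlur(p,(3,3),0),cv2.COLOR_RGB2HSV).astype(int); H,S,V=h[...,0],h[...,1],h[...,2]
    return dict(slat=((H>12)&(H<25)&(S<112)&(S>60)&(V>155),.012),alu=((S<40)&(V>165),.012),dark=((S<50)&(V<110)&(V>50),.010),jig=((S>120)&(H<16)&(V<112)&(V>40),.020))
def roi(m,a=(130,410,140,340)):
    o=np.zeros_like(m); o[a[0]:a[1]*0+240,a[2]:a[3]]=m[a[0]:240,a[2]:a[3]]; return o
def run(p,n='top'):
    for k,(m,z) in masks(p).items():
        for r in rect(n,roi(m),z): print(k,'c=%.1f,%.1f size %.1fx%.1f ang %.1f'%r[:5],'px',r[5].round())
E
python3 - <<'E'
from meas import *
p=np.load('pics/top0.npy'); run(p)
g=cv2.cvtColor(p,cv2.COLOR_RGB2HSV).astype(int)
def circ(m,z,box):
    o=np.zeros_like(m,np.uint8); y0,y1,x0,x1=box; o[y0:y1,x0:x1]=m[y0:y1,x0:x1]
    for c in cv2.findContours(o,cv2.RETR_EXTERNAL,cv2.CHAIN_APPROX_NONE)[0]:
        if cv2.contourArea(c)>60:
            P=toplane('top',c[:,0],z)[:,:2]*1000; (a,b),r=cv2.minEnclosingCircle(P.astype(np.float32)); print('circ',a,b,r,cv2.contourArea(c),c[:,0].mean(0))
S,V=g[...,1],g[...,2]
print('pans');circ((S<40)&(V>125),.103,(130,168,345,380));circ((S<40)&(V>125),.103,(190,225,345,380))
print('w');circ((S<60)&(V>72)&(V<110),.070,(170,240,395,430))
w=(g[...,0]<20)&(S>130)
o=np.zeros((420,560),bool);o[176:234,392:424]=((S>120)&(V>135))[176:234,392:424]
cv2.imwrite('pics/wb.png',o*255)
print('board',rect('top',cv2.morphologyEx(o.astype(np.uint8),cv2.MORPH_CLOSE,np.ones((3,3))),.010))
o=((S<60)&(V<160)); o2=np.zeros_like(o);o2[197:212,303:318]=o[197:212,303:318]
print(rect('top',o2,.086), [x for x in cv2.findContours(o2.astype(np.uint8),0,1)[0]][:1])
E
```

```text
slat c=435.4,133.4 size 124.0x47.5 ang -2.7 px [250. 219.]
slat c=628.2,227.0 size 73.3x46.5 ang -0.8 px [224. 166.]
slat c=625.2,131.5 size 98.9x46.3 ang -0.8 px [250. 166.]
alu c=441.8,227.1 size 149.4x44.6 ang -3.3 px [223. 218.]
dark c=443.4,345.8 size 71.7x41.8 ang 1.4 px [189. 218.]
jig c=480.0,-73.6 size 221.2x106.7 ang -6.1 px [309. 206.]
pans
circ 646.6613159179688 -236.6412353515625 64.25794982910156 495.0 [359.84259259 154.57407407]
circ 468.9247741699219 -230.40524291992188 57.900028228759766 618.0 [358.67708333 202.89583333]
w
circ 432.4195861816406 -418.1161193847656 26.64945411682129 167.5 [412.81395349 215.44186047]
circ 521.5260620117188 -416.371826171875 26.9556884765625 165.5 [410.68292683 188.97560976]
board [(478.61737060546875, -417.6875, 196.9146270751953, 108.93022918701172, -3.0930099487304688, array([407.65420561, 203.64485981]))]
[] [array([[[309, 200]],

       [[308, 201]],

       [[307, 202]],

       [[306, 203]],

       [[306, 204]],

       [[306, 205]],

       [[306, 206]],

       [[306, 207]],

       [[307, 208]],

       [[308, 208]],

       [[309, 209]],

       [[310, 209]],

       [[311, 208]],

       [[312, 208]],

       [[313, 207]],

       [[313, 206]],

       [[314, 205]],

       [[314, 204]],

       [[313, 203]],

       [[313, 202]],

       [[312, 201]],

       [[311, 200]],

       [[310, 200]]], dtype=int32)][ WARN:0@0.661] global loadsave.cpp:1063 imwrite_ Unsupported depth image for selected encoder is fallbacked to CV_8U.
```

```bash
sed -i 's/^    o=np.zeros_like(m); .*/    o=np.zeros_like(m); o[a[0]:a[1],a[2]:a[3]]=m[a[0]:a[1],a[2]:a[3]]; return o/; s/(130,410,140,340)/(130,262,140,340)/' meas.py
python3 - <<'E'
from meas import *
p=np.load('pics/top0.npy'); run(p)
d=np.load('pics/top0d.npy'); K,Rm,t=cam('top')
v,u=np.mgrid[0:420,0:560]; X=(np.stack([u,v,np.ones_like(u)],-1)@np.linalg.inv(K).T*d[...,None]-t)@Rm
np.save('pics/X.npy',X)
Z=X[...,2]
def sel(m,name):
    P=X[m][:,:2]*1000; 
    if len(P)<5: print(name,'none');return
    r=cv2.minAreaRect(P.astype(np.float32)); print(name,len(P),'mean',P.mean(0).round(1),'z',np.median(Z[m]).round(4),'rect',r)
B=lambda a,b,c,e:(v>=a)&(v<b)&(u>=c)&(u<e)
hs=cv2.cvtColor(p,cv2.COLOR_RGB2HSV).astype(int)
sel((hs[...,1]<35)&(hs[...,2]>135)&(hs[...,2]<175)&(Z>.09)&B(130,161,345,380),'far');sel((hs[...,1]<35)&(hs[...,2]>135)&(hs[...,2]<175)&(Z>.09)&B(196,225,345,380),'near')
sel((Z>.055)&B(200,232,398,425),'w near');sel((Z>.055)&B(172,200,398,425),'w far')
sel((Z>.03)&B(195,215,300,320),'spindle')
big=cv2.resize(p[120:240,280:440],None,fx=5,fy=5,interpolation=cv2.INTER_CUBIC); cv2.imwrite('pics/jigbig.png',big[:,:,::-1])
print(X[202:208,307:315,2].round(3))
E
```

```text
slat c=435.4,133.4 size 124.0x47.5 ang -2.7 px [250. 219.]
slat c=628.2,227.0 size 73.3x46.5 ang -0.8 px [224. 166.]
slat c=625.2,131.5 size 98.9x46.3 ang -0.8 px [250. 166.]
alu c=309.7,235.7 size 82.3x34.2 ang 89.2 px [220. 256.]
alu c=325.5,-126.5 size 93.5x75.5 ang 89.2 px [328. 252.]
alu c=437.0,227.3 size 158.9x44.6 ang -3.2 px [223. 219.]
dark c=443.4,345.8 size 71.7x41.8 ang 1.4 px [189. 218.]
jig c=480.0,-73.6 size 221.2x106.7 ang -6.1 px [309. 206.]
far 444 mean [ 658.  -251.7] z 0.1016 rect ((439.9651794433594, -113.24336242675781), (81.69418334960938, 607.177001953125), 57.59458923339844)
near 490 mean [ 451.2 -232.3] z 0.1022 rect ((336.2363586425781, -111.09104919433594), (81.38590240478516, 423.2175598144531), 43.60194778442383)
w near 234 mean [ 424.8 -406.6] z 0.069 rect ((293.8206787109375, -221.1658172607422), (54.991943359375, 538.2989501953125), 35.049537658691406)
w far 221 mean [ 516.9 -409.6] z 0.0688 rect ((341.852294921875, -220.16964721679688), (52.5973014831543, 590.0147705078125), 42.54275131225586)
spindle 22 mean [466.7 -69.9] z 0.078 rect ((335.2772521972656, -18.371231079101562), (47.43480682373047, 350.17889404296875), 71.41027069091797)
[[0.022 0.02  0.076 0.08  0.084 0.083 0.021 0.017]
 [0.023 0.02  0.065 0.08  0.073 0.016 0.023 0.016]
 [0.018 0.02  0.06  0.059 0.058 0.008 0.018 0.016]
 [0.017 0.026 0.037 0.045 0.033 0.02  0.02  0.015]
 [0.017 0.018 0.016 0.015 0.016 0.024 0.02  0.02 ]
 [0.015 0.01  0.013 0.021 0.017 0.027 0.016 0.021]]
```

View pics/jigbig.png

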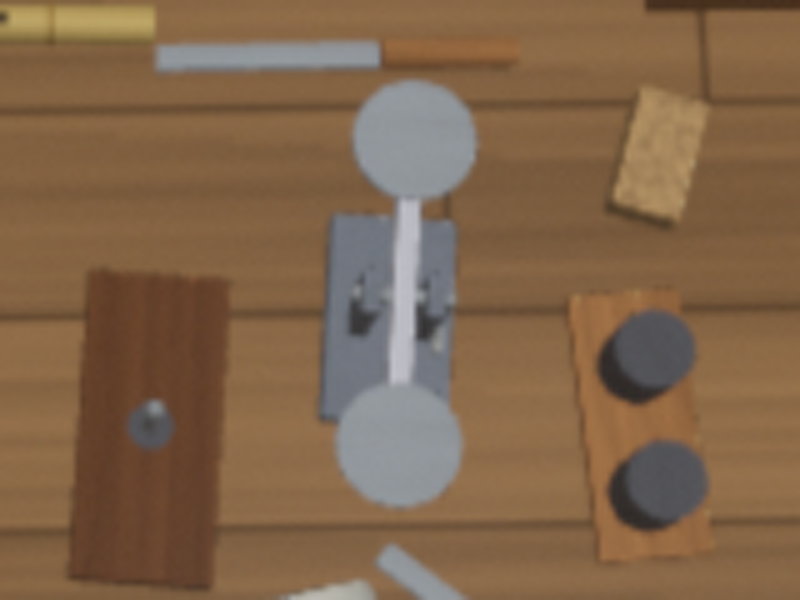

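Run:
```python
from h import *
f=lambda q:np.array(q)/5.+[280,120]-0.4
J=toplane('top',f([(90,270),(230,280),(212,588),(70,578)]),.02)[:,:2]*1000
def ang(a): return np.degrees(np.arctan2(a[1],a[0]))
print('jig',J.round(1),J.mean(0),ang(J[0]-J[3]),ang(J[1]-J[2]), ang(J[0]-J[1])-90)
B=toplane('top',f([(568,297),(682,290),(715,553),(598,562)]),.01)[:,:2]*1000
print('board',B.round(1),B.mean(0),ang(B[0]-B[3]),ang(B[1]-B[2]),ang(B[0]-B[1])-90)
print('pans',toplane('top',f([(415,140),(400,445)]),.103)*1000)
print('w',toplane('top',f([(653,352),(660,482)]),.07)*1000)
print('spindle foot',toplane('top',f([(151,425)]),.02)*1000,'top',toplane('top',f([(156,407)]),.086)*1000)
rel((.425,-.417,.20),-0)
```

```text
jig [[ 594.7  -35.1]
 [ 586.1 -133.4]
 [ 368.7 -114.7]
 [ 377.   -17.3]] [481.6363928 -75.1173503] -4.6608824201646195 -4.90604387047902 -4.9982205268123465
board [[ 572.9 -372.5]
 [ 576.9 -453.2]
 [ 389.6 -464.2]
 [ 384.4 -383. ]] [ 480.96487107 -418.22624793] 3.183698676599874 3.368972050560728 2.8129164588739286
pans [[ 661.57014133 -254.3088851   103.        ]
 [ 452.13367562 -235.40086518  103.        ]]
w [[ 519.68480339 -414.74744985   70.        ]
 [ 430.30952032 -414.00850728   70.        ]]
spindle foot [[483.17263009 -75.44575163  20.        ]] top [[483.18242672 -75.64281019  86.        ]]
shift [-0.1919  0.0308  0.0139] turn_y 26.75 j6 81.3 now [ 0.2474 -0.491   0.2308] [-9.0060e+01  1.0000e-02 -1.5325e+02] 0.15
```

Run:
```python
from h import *
rel((.430,-.414,.20),0)
```

```text
shift [-0.1977  0.0308  0.0135] turn_y 26.75 j6 81.3 now [ 0.2474 -0.491   0.2308] [-9.0060e+01  1.0000e-02 -1.5325e+02] 0.15
```

```bash
python3 -m inch '[[0,-153,0,-0.198,0.03,0.0135,0.0854],[0,-153,0,-0.198,0.03,0.0135,0.0854],[0,-153,0,-0.198,0.03,0.0135,0.0854],[0,-153,0,-0.198,0.03,0.0135,0.0854],[0,-153,0,-0.198,0.03,0.0135,0.0854],[0,-153,0,-0.198,0.03,0.0135,0.0854],[0,-153,0,-0.198,0.03,0.0135,0.0854],[0,-153,0,-0.198,0.03,0.0135,0.0854],[0,-153,0,-0.198,0.03,0.0135,0.0854],[0,-153,0,-0.198,0.03,0.0135,0.0854],[0,-153,0,-0.198,0.03,0.0135,0.0854],[0,-153,0,-0.198,0.03,0.0135,0.0854],[0,-153,0,-0.198,0.03,0.0135,0.0854],[0,-153,0,-0.198,0.03,0.0135,0.0854],[0,-153,0,-0.198,0.03,0.0135,0.0854],[0,-153,0,-0.198,0.03,0.0135,0.0854],[0,-153,0,-0.198,0.03,0.0135,0.0854]]' 60
python3 - <<'E'
from h import *
s=telemetry.state()
p,d=get_image('wrist'); cv2.imwrite('pics/w1.png',p[:,:,::-1])
print(s['ee_pos'],s['orientation'],s['joint_pos'],s['clock'])
E
```

```text
clock: 2.28
ee_pos: [0.4304, -0.4141, 0.2011]
orientation: [-90.0, 0.0, -0.3]
contact_force: [0.1, -0.0, 0.5]
finger_gap: 0.0855
[ 0.43037689 -0.41405803  0.20113556] [-8.99855827e+01  9.71767406e-03 -3.21651201e-01] [-5.19403895e+01  2.00025042e+01  4.32950179e+00  7.43443328e+01
  1.33390749e-03 -5.16187373e+01] 2.275
```

View pics/w1.png

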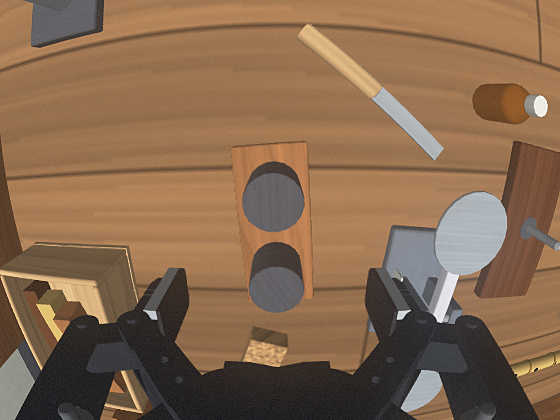

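The wrist view shows the near weight's top around (273,203), the far weight's top around (276,288) and the near pan at (470,232). I'll fit these.

```bash
cat > wm.py <<'E'
from h import *
def wcirc(s,p,box,z,test,minA=300):
    g=cv2.cvtColor(p,cv2.COLOR_RGB2HSV).astype(int); m=test(g[...,0],g[...,1],g[...,2]).astype(np.uint8)
    o=np.zeros_like(m); y0,y1,x0,x1=box; o[y0:y1,x0:x1]=m[y0:y1,x0:x1]
    o=cv2.morphologyEx(o,cv2.MORPH_OPEN,np.ones((3,3)))
    for c in cv2.findContours(o,cv2.RETR_EXTERNAL,cv2.CHAIN_APPROX_NONE)[0]:
        if cv2.contourArea(c)<minA: continue
        P=(wristplane(s,c[:,0],z)[:,:2]*1000).astype(np.float32)
        e=cv2.fitEllipse(P); print('circ',e, 'enc',cv2.minEnclosingCircle(P),'px',c[:,0].mean(0).round(),cv2.contourArea(c))
E
python3 - <<'E'
from wm import *
s=telemetry.state(); p=cv2.imread('pics/w1.png')[:,:,::-1].copy()
g=cv2.cvtColor(p,cv2.COLOR_RGB2HSV)
for q in [(273,205),(273,175),(276,290),(276,255),(470,230)]: print(q,g[q[1],q[0]])
t=lambda H,S,V:(S<60)&(V>74)&(V<110)
wcirc(s,p,(150,235,235,315),.07,t); wcirc(s,p,(236,320,240,310),.07,t)
wcirc(s,p,(185,280,425,515),.103,lambda H,S,V:(S<45)&(V>120))
E
```

```text
(273, 205) [162  12 107]
(273, 175) [135   5 102]
(276, 290) [165   5 100]
(276, 255) [13 47 65]
(470, 230) [106  20 192]
circ ((433.7336120605469, -418.4527587890625), (52.59776306152344, 53.42787170410156), 133.72976684570312) enc ((433.3549499511719, -418.5230712890625), 27.40482521057129) px [273. 200.] 2733.0
circ ((523.400146484375, -416.23138427734375), (52.832035064697266, 53.55826187133789), 169.66929626464844) enc ((523.5023803710938, -416.62567138671875), 27.693876266479492) px [276. 288.] 1912.5
circ ((457.8420715332031, -239.17445373535156), (80.08689880371094, 95.80836486816406), 41.3717155456543) enc ((462.0770568847656, -241.55177307128906), 50.73418426513672) px [459. 240.] 5116.0
```

```bash
python3 -m inch '[[0,-0.3,0,0.003,0.04,-0.0043,0.0854],[0,-0.3,0,0.003,0.1,-0.0043,0.0854],[0,-0.3,0,0.003,0.15,-0.0043,0.0854],[0,-0.3,0,0.003,0.179,-0.0043,0.0854],[0,-0.3,0,0.003,0.179,-0.0043,0.0854],[0,-0.3,0,0.003,0.179,-0.0043,0.05],[0,-0.3,0,0.003,0.179,-0.0043,0.05],[0,-0.3,0,0.003,0.179,-0.0043,0.05],[0,-0.3,0,0.003,0.179,-0.0043,0.05]]' 60
```

```text
clock: 3.45
ee_pos: [0.4341, -0.4191, 0.0243]
orientation: [-90.1, -0.1, 0.0]
contact_force: [0.2, 1.2, 6.3]
finger_gap: 0.0548
```

```bash
python3 -m inch '[[0,0,0,0,-0.05,0,0.05],[0,0,0,0,-0.1,0,0.05],[0,0,0,0,-0.15,0,0.05],[0,0,0,0,-0.176,0.05,0.05],[0,0,0,0.01,-0.176,0.1,0.05],[0,0,0,0.01,-0.176,0.11,0.05],[0,0,0,0.01,-0.176,0.11,0.05]]'
python3 - <<'E'
from wm import *
s=telemetry.state(); p,d=get_image('wrist'); cv2.imwrite('pics/w2.png',p[:,:,::-1]); print(s['contact_force'],s['finger_gap'],s['ee_pos'],s['clock'])
E
```

```text
clock: 4.32
ee_pos: [0.4433, -0.3079, 0.1989]
orientation: [-90.0, -0.0, 0.1]
contact_force: [-0.5, -0.5, -5.1]
finger_gap: 0.055
[-0.47378727 -0.53331354 -5.07000681] 0.05498304573729023 [ 0.44331355 -0.30785506  0.19891153] 4.325
```

View pics/w2.png

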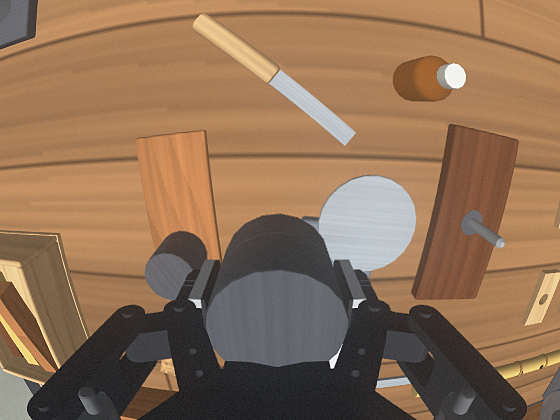

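The near pan is at (367,224) and the jig board is at right, with the spindle foot around (470,222). The held weight reads about 5.1 N.

Run:
```python
from wm import *
s=telemetry.state(); p=cv2.imread('pics/w2.png')[:,:,::-1].copy()
wcirc(s,p,(170,262,322,425),.103,lambda H,S,V:(S<45)&(V>150))
P=wristplane(s,[(450,125),(518,138),(475,298),(413,296)],.02); print(P.round(4),P.mean(0))
for a,b in ((3,0),(2,1)):
    v=P[b]-P[a] ; print(np.degrees(np.arctan2(v[1],v[0])))
print('foot',wristplane(s,[(470,227)],.02))
```

```text
circ ((452.2726745605469, -235.14405822753906), (75.85433197021484, 81.8653564453125), 169.97682189941406) enc ((454.87933349609375, -236.16409301757812), 41.668460845947266) px [367. 222.] 6614.5
[[ 0.3731 -0.1239  0.02  ]
 [ 0.3783 -0.0206  0.02  ]
 [ 0.5964 -0.0378  0.02  ]
 [ 0.5827 -0.139   0.02  ]] [ 0.48263794 -0.08031547  0.02      ]
175.8990227905545
175.50187066727042
foot [[ 0.49081465 -0.07681909  0.02      ]]
```

```bash
python3 -m inch '[[0,0,0,0.0107,0,0.04,0.05],[0,0,0,0.0107,0,0.072,0.05],[0,0,0,0.0107,0.03,0.072,0.05],[0,0,0,0.0107,0.06,0.072,0.05],[0,0,0,0.0107,0.076,0.072,0.05],[0,0,0,0.0107,0.08,0.072,0.05],[0,0,0,0.0107,0.084,0.072,0.05],[0,0,0,0.0107,0.088,0.072,0.05],[0,0,0,0.0107,0.092,0.072,0.05],[0,0,0,0.0107,0.095,0.072,0.05],[0,0,0,0.0107,0.095,0.072,0.05]]'
```

```text
clock: 5.75
ee_pos: [0.4538, -0.2362, 0.1031]
orientation: [-90.0, 0.0, 0.0]
contact_force: [0.1, -0.4, -4.6]
finger_gap: 0.055
```

```bash
python3 -m inch '[[0,0,0,0,0.001,0,0.05],[0,0,0,0,0.002,0,0.05],[0,0,0,0,0.002,0,0.05]]'
```

```text
clock: 6.12
ee_pos: [0.454, -0.2363, 0.1016]
orientation: [-90.0, -0.0, 0.1]
contact_force: [-0.5, 1.9, -0.4]
finger_gap: 0.055
```

```bash
python3 -m inch '[[0,0,0,0,0.0005,0,0.0854],[0,0,0,0,0.0005,0,0.0854],[0,0,0,0,0.0005,0,0.0854],[0,0,0,0,-0.03,0,0.0854],[0,0,0,0,-0.07,0,0.0854],[0,0,0,0.01,-0.09,-0.03,0.0854],[0,0,0,0.04,-0.09,-0.09,0.0854],[0,0,0,0.07,-0.09,-0.14,0.0854],[0,0,0,0.0695,-0.09,-0.18,0.0854],[0,0,0,0.0695,-0.05,-0.18,0.0854],[0,0,0,0.0695,0.0,-0.18,0.0854],[0,0,0,0.0695,0.05,-0.18,0.0854],[0,0,0,0.0695,0.0795,-0.18,0.0854],[0,0,0,0.0695,0.0795,-0.18,0.0854],[0,0,0,0.0695,0.0795,-0.18,0.05],[0,0,0,0.0695,0.0795,-0.18,0.05],[0,0,0,0.0695,0.0795,-0.18,0.05],[0,0,0,0.0695,0.0795,-0.18,0.05]]'
python3 - <<'E'
from h import *
p,d=get_image('side'); cv2.imwrite('pics/s3.png',p[:,:,::-1])
E
```

```text
clock: 8.38
ee_pos: [0.5245, -0.4171, 0.024]
orientation: [-90.1, -0.2, 0.1]
contact_force: [0.4, 0.5, 7.0]
finger_gap: 0.0548
```

View pics/s3.png

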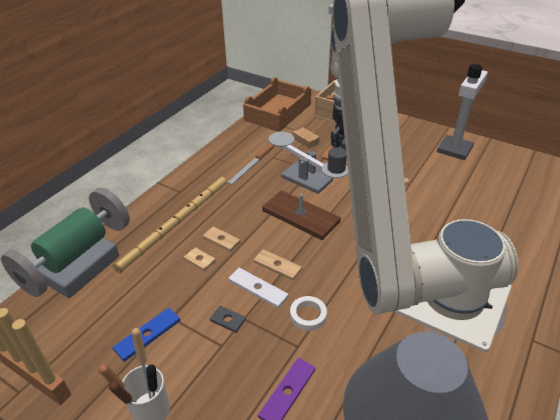

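```bash
python3 -m inch '[[0,0,0,0,-0.05,0,0.05],[0,0,0,0,-0.1,0,0.05],[0,0,0,0,-0.15,0,0.05],[0,0,0,0.02,-0.18,0.0,0.05],[0,0,0,0.06,-0.18,0.04,0.05],[0,0,0,0.1,-0.18,0.08,0.05],[0,0,0,0.138,-0.18,0.12,0.05],[0,0,0,0.138,-0.18,0.162,0.05],[0,0,0,0.138,-0.18,0.162,0.05],[0,0,0,0.138,-0.18,0.162,0.05]]'
python3 - <<'E'
from wm import *
s=telemetry.state(); p,d=get_image('wrist'); cv2.imwrite('pics/w4.png',p[:,:,::-1]); print(s['contact_force'],s['finger_gap'],s['ee_pos'],s['clock'])
p,d=get_image('top'); cv2.imwrite('pics/t4.png',p[:,:,::-1])
E
```

```text
clock: 9.68
ee_pos: [0.6614, -0.2543, 0.2023]
orientation: [-90.0, -0.0, 0.1]
contact_force: [-0.0, -0.5, -2.9]
finger_gap: 0.0547
[-0.04989461 -0.46386551 -2.92978211] 0.05473285070159225 [ 0.66139043 -0.25430544  0.20226877] 9.675
```

View pics/w4.png

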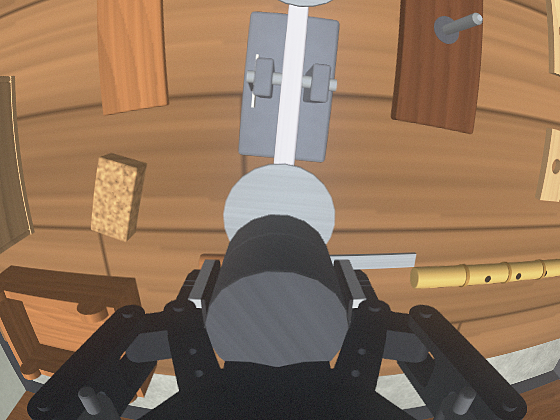

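The far pan is at (279,213), below the held weight at (278,320). This weight reads 2.9 N, so it is lighter by wrist force; the balance will confirm.

```bash
python3 - <<'E'
from wm import *
s=telemetry.state()
P=wristplane(s,[(224,213),(335,213),(279,165)],.119); print(P.round(4)); print('center est',P[2,0]+.042,(P[0,1]+P[1,1])/2)
E
python3 -m inch '[[0,0,0,0.001,0.03,-0.0005,0.05],[0,0,0,0.001,0.055,-0.0005,0.05],[0,0,0,0.001,0.063,-0.0005,0.05],[0,0,0,0.001,0.066,-0.0005,0.05],[0,0,0,0.001,0.068,-0.0005,0.05],[0,0,0,0.001,0.068,-0.0005,0.05]]'
```

```text
[[ 0.6576 -0.295   0.119 ]
 [ 0.6576 -0.2133  0.119 ]
 [ 0.6221 -0.2547  0.119 ]]
center est 0.6641156452471334 -0.25416502456206896
clock: 10.52
ee_pos: [0.6627, -0.2549, 0.1345]
orientation: [-90.0, -0.1, 0.0]
contact_force: [0.8, 0.0, -4.4]
finger_gap: 0.0548
```

```bash
python3 -m inch '[[0,0,0,0,0.001,0,0.05],[0,0,0,0,0.002,0,0.05],[0,0,0,0,0.002,0,0.05]]'; python3 -m inch '[[0,0,0,0,0.0015,0,0.05],[0,0,0,0,0.0015,0,0.05]]'
```

```text
clock: 10.9
ee_pos: [0.6627, -0.2548, 0.1324]
orientation: [-90.0, -0.1, 0.1]
contact_force: [-1.1, 0.4, 0.8]
finger_gap: 0.0552
clock: 11.15
ee_pos: [0.6628, -0.2548, 0.1305]
orientation: [-90.0, -0.1, 0.1]
contact_force: [2.5, 0.3, 1.2]
finger_gap: 0.0546
```

```bash
python3 -m inch '[[0,0,0,0,-0.001,0,0.0854],[0,0,0,0,-0.001,0,0.0854],[0,0,0,0,-0.001,0,0.0854],[0,0,0,0,-0.04,0,0.0854],[0,0,0,0,-0.08,0,0.0854],[0,0,0,0,-0.11,0,0.0854],[0,0,0,-0.03,-0.11,0.06,0.0854],[0,0,0,-0.06,-0.11,0.12,0.0854],[0,0,0,-0.1,-0.11,0.18,0.0854],[0,0,0,-0.1,-0.11,0.18,0.0854],[0,0,0,-0.1,-0.11,0.18,0.0854],[0,0,0,-0.1,-0.11,0.18,0.0854]]'
python3 - <<'E'
from h import *
p,d=get_image('side'); cv2.imwrite('pics/s5.png',p[:,:,::-1])
p=p[100:220,230:390]; cv2.imwrite('pics/s5c.png',cv2.resize(p,None,fx=4,fy=4,interpolation=2)[:,:,::-1])
p,d=get_image('top'); cv2.imwrite('pics/t5.png',p[:,:,::-1])
K,Rm,t=cam('top'); v,u=np.mgrid[0:420,0:560]; X=(np.stack([u,v,np.ones_like(u)],-1)@np.linalg.inv(K).T*d[...,None]-t)@Rm
for c in [(.4535,-.2365),(.6627,-.255)]:
    m=(np.hypot(X[...,0]-c[0],X[...,1]-c[1])<.02)&(X[...,2]>.05); print(c,np.median(X[m][:,2]),m.sum(),np.percentile(X[m][:,2],[10,90]))
E
```

```text
clock: 12.65
ee_pos: [0.5631, -0.0757, 0.2402]
orientation: [-90.0, -0.0, 0.0]
contact_force: [-0.5, -0.5, 0.5]
finger_gap: 0.0852
(0.4535, -0.2365) 0.1463206901321307 117 [0.14213257 0.15161932]
(0.6627, -0.255) 0.17746424319990006 118 [0.17227202 0.18225633]
```

View pics/s5c.png

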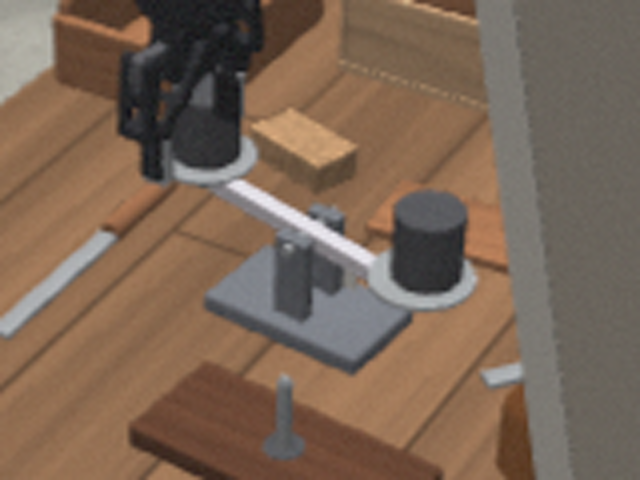

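View pics/t5.png

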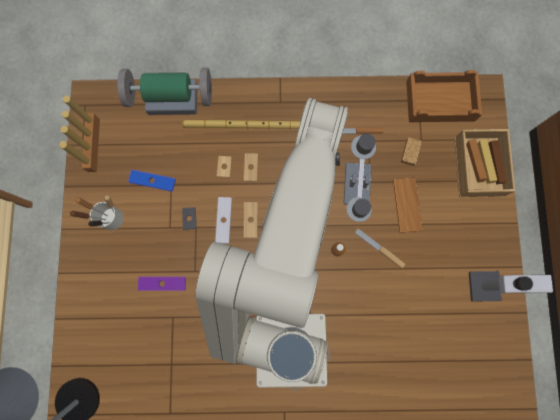

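The balance has tipped. The weight on the near pan is down (top at 146 mm) and the far one is up (177 mm), so the near one is heavier, which agrees with 5.1 N against 2.9 N. I'll take a jig image from here, then return the lighter weight.

```bash
python3 - <<'E'
from wm import *
s=telemetry.state(); p,d=get_image('wrist'); cv2.imwrite('pics/w5.png',p[:,:,::-1]); np.save('pics/s5.npy',s,allow_pickle=True)
E
python3 -m inch '[[0,0,0,0.03,0.0,-0.06,0.0854],[0,0,0,0.06,0.0,-0.12,0.0854],[0,0,0,0.0996,0.0,-0.179,0.0854],[0,0,0,0.0996,0.0,-0.179,0.0854],[0,0,0,0.0996,0.05,-0.179,0.0854],[0,0,0,0.0996,0.09,-0.179,0.0854],[0,0,0,0.0996,0.107,-0.179,0.0854],[0,0,0,0.0996,0.107,-0.179,0.0854],[0,0,0,0.0996,0.107,-0.179,0.05],[0,0,0,0.0996,0.107,-0.179,0.05],[0,0,0,0.0996,0.107,-0.179,0.05],[0,0,0,0.0996,0.107,-0.179,0.05],[0,0,0,0.0996,0.06,-0.179,0.05],[0,0,0,0.0996,0.03,-0.179,0.05]]'
```

```text
clock: 14.55
ee_pos: [0.6618, -0.2534, 0.2115]
orientation: [-90.0, 0.0, 0.1]
contact_force: [0.7, 0.1, -4.0]
finger_gap: 0.0546
```

View pics/w5.png

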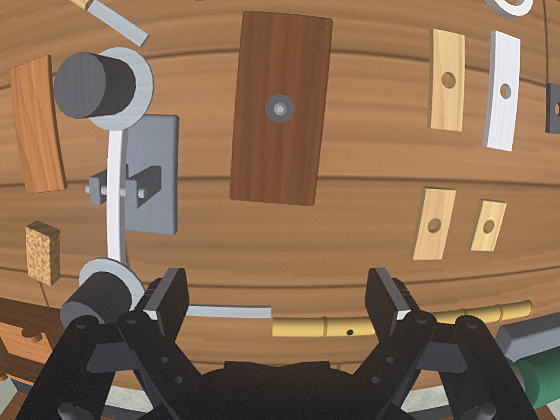

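```bash
python3 -m inch '[[0,0,0,0,0,-0.05,0.05],[0,0,0,-0.04,0,-0.1,0.05],[0,0,0,-0.08,0,-0.15,0.05],[0,0,0,-0.1384,0,-0.163,0.05],[0,0,0,-0.1384,0,-0.163,0.05],[0,0,0,-0.1384,0.05,-0.163,0.05],[0,0,0,-0.1384,0.1,-0.163,0.05],[0,0,0,-0.1384,0.15,-0.163,0.05],[0,0,0,-0.1384,0.175,-0.163,0.05],[0,0,0,-0.1384,0.182,-0.163,0.05],[0,0,0,-0.1384,0.184,-0.163,0.05],[0,0,0,-0.1384,0.186,-0.163,0.05],[0,0,0,-0.1384,0.186,-0.163,0.05]]'
python3 - <<'E'
from wm import *
s=np.load('pics/s5.npy',allow_pickle=True).item(); p=cv2.imread('pics/w5.png')[:,:,::-1].copy()
g=cv2.cvtColor(cv2.GaussianBlur(p,(3,3),0),cv2.COLOR_RGB2HSV).astype(int);H,S,V=[g[...,i] for i in range(3)]
def wr(m,box,z,name):
    o=np.zeros(m.shape,np.uint8);y0,y1,x0,x1=box;o[y0:y1,x0:x1]=m[y0:y1,x0:x1]
    o=cv2.morphologyEx(o,cv2.MORPH_OPEN,np.ones((3,3)))
    for c in cv2.findContours(o,cv2.RETR_EXTERNAL,cv2.CHAIN_APPROX_NONE)[0]:
        if cv2.contourArea(c)<300: continue
        P=(wristplane(s,c[:,0],z)[:,:2]*1000).astype(np.float32);(cx,cy),(w,h),a=cv2.minAreaRect(P)
        if w<h: w,h,a=h,w,a+90
        print(name,round(cx,1),round(cy,1),round(w,1),round(h,1),round((a+90)%180-90,2))
print(g[60,290],g[30,450],g[60,500])
wr((S>100)&(V<125)&(H<14),(5,215,215,345),.02,'jig')
wr((H>12)&(S<115)&(S>50)&(V>175),(20,265,405,520),.012,'slat')
wr((S<30)&(V>170),(20,160,480,530),.012,'alu')
o=(S<60)&(V<150); 
wcirc(s,p,(90,125,262,298),.02,lambda H,S,V:(S<70),60)
E
```

```text
clock: 16.18
ee_pos: [0.5246, -0.417, 0.0263]
orientation: [-90.1, -0.1, 0.1]
contact_force: [-1.5, 3.1, 4.3]
finger_gap: 0.0547
[ 11 142 124] [ 14 126 148] [125   6 237]
jig 487.6 -41.2 216.5 33.6 -4.86
jig 423.7 -65.3 92.0 19.5 -2.82
jig 483.3 -93.1 217.6 53.4 -2.39
slat 630.6 226.6 75.1 47.2 -4.7
slat 626.9 132.0 99.8 47.0 -2.41
slat 438.3 133.1 125.8 47.5 -0.34
alu 439.0 226.3 159.1 47.0 -3.26
circ ((485.24273681640625, -74.04252624511719), (30.633773803710938, 31.06068229675293), 72.82669830322266) enc ((485.245849609375, -74.0525131225586), 15.917228698730469) px [279. 108.] 613.5
```

```bash
python3 -m inch '[[0,0,0,0,0,0,0.0854],[0,0,0,0,0,0,0.0854],[0,0,0,0,0,0,0.0854],[0,0,0,0,-0.05,0,0.0854],[0,0,0,0,-0.1,0,0.0854],[0,0,0,0,-0.16,0,0.0854],[0,0,0,-0.03,-0.2,0.05,0.0854],[0,0,0,-0.06,-0.2,0.11,0.0854],[0,0,0,-0.08,-0.2,0.17,0.0854],[0,0,0,-0.1,-0.2,0.23,0.0854],[0,0,0,-0.12,-0.2,0.29,0.0854],[0,0,0,-0.13,-0.2,0.35,0.0854],[0,0,0,-0.135,-0.2,0.41,0.08],[0,3,0,-0.135,-0.2,0.47,0.07],[0,3,0,-0.135,-0.2,0.53,0.065],[0,3,0,-0.135,-0.2,0.59,0.062],[0,3,0,-0.135,-0.15,0.644,0.062],[0,3,0,-0.135,-0.1,0.644,0.062],[0,3,0,-0.135,-0.1,0.644,0.062],[0,3,0,-0.135,-0.1,0.644,0.062]]'
python3 - <<'E'
from wm import *
s=telemetry.state(); print(s['ee_pos'],s['orientation'],s['clock']); p,d=get_image('wrist'); cv2.imwrite('pics/w6.png',p[:,:,::-1]); np.save('pics/s6.npy',s,allow_pickle=True)
p,d=get_image('top'); cv2.imwrite('pics/t6.png',p[:,:,::-1])
E
```

```text
clock: 18.68
ee_pos: [0.3892, 0.2268, 0.1261]
orientation: [-90.0, -0.1, -3.0]
contact_force: [0.3, 0.1, -0.4]
finger_gap: 0.0623
[0.38915527 0.22683174 0.12605935] [-8.99773534e+01 -7.92327091e-02 -2.98176263e+00] 18.675
```

View pics/w6.png

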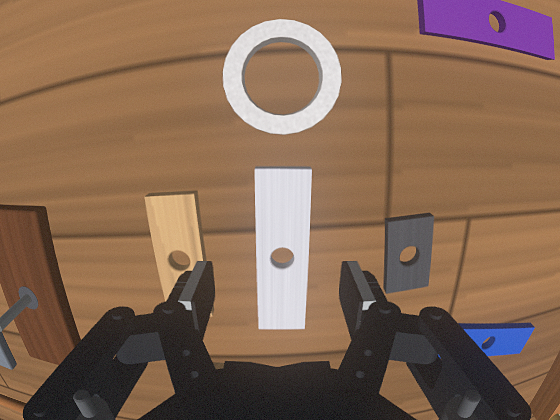

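View pics/t6.png

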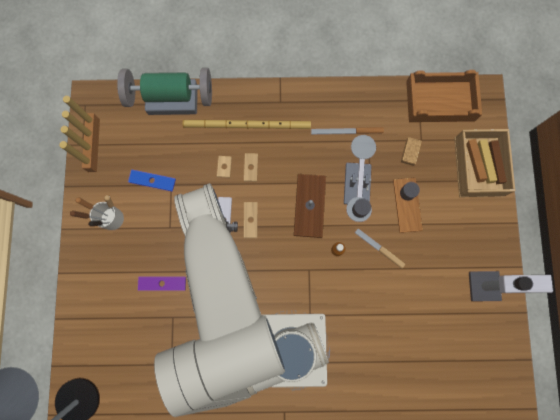

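The base plate lies between the fingers with its hole at (282,258). In the top view the lighter weight is back on its board at (410,190). Now for its pose.

```bash
cat >> wm.py <<'E'
def wr(s,m,box,z,name,minA=300):
    o=np.zeros(m.shape,np.uint8);y0,y1,x0,x1=box;o[y0:y1,x0:x1]=m[y0:y1,x0:x1]
    o=cv2.morphologyEx(o,cv2.MORPH_OPEN,np.ones((3,3)))
    cs,hi=cv2.findContours(o,cv2.RETR_CCOMP,cv2.CHAIN_APPROX_NONE)
    for c,h in zip(cs,hi[0]):
        if h[3]>=0:
            if cv2.contourArea(c)>60:
                P=(wristplane(s,c[:,0],z)[:,:2]*1000).astype(np.float32); e=cv2.fitEllipse(P); print('  hole',np.round(e[0],1),np.round(e[1],1),c[:,0].mean(0).round(1))
            continue
        if cv2.contourArea(c)<minA: continue
        P=(wristplane(s,c[:,0],z)[:,:2]*1000).astype(np.float32);(cx,cy),(w,h_),a=cv2.minAreaRect(P)
        if w<h_: w,h_,a=h_,w,a+90
        print(name,round(cx,1),round(cy,1),round(w,1),round(h_,1),round((a+90)%180-90,2),'px',c[:,0].mean(0).round())
def hsv(p):
    g=cv2.cvtColor(cv2.GaussianBlur(p,(3,3),0),cv2.COLOR_RGB2HSV).astype(int);return [g[...,i] for i in range(3)]
def snap(n,name):
    s=telemetry.state(); p,d=get_image(n); cv2.imwrite('pics/%s.png'%name,p[:,:,::-1]); return s,p
E
python3 - <<'E'
from wm import *
s=np.load('pics/s6.npy',allow_pickle=True).item(); p=cv2.imread('pics/w6.png')[:,:,::-1].copy()
H,S,V=hsv(p)
wr(s,(S<40)&(V>150),(150,340,240,330),.012,'alu')
E
```

```text
alu 438.2 228.0 159.2 46.2 -3.12 px [282. 246.]
  hole [438.  227.7] [20.5 21.5] [281.7 257.4]
```

```bash
python3 -m inch '[[0,0,0,-0.0012,0.03,0.0038,0.062],[0,0,0,-0.0012,0.07,0.0038,0.062],[0,0,0,-0.0012,0.105,0.0038,0.062],[0,0,0,-0.0012,0.12,0.0038,0.062],[0,0,0,-0.0012,0.123,0.0038,0.062],[0,0,0,-0.0012,0.123,0.0038,0.062]]' 70
```

```text
clock: 19.52
ee_pos: [0.3884, 0.2309, 0.0025]
orientation: [-90.0, -0.1, -3.0]
contact_force: [-0.2, -0.1, 0.5]
finger_gap: 0.0617
```

```bash
python3 -m inch '[[0,0,0,0,0.001,0,0.04],[0,0,0,0,0.001,0,0.04],[0,0,0,0,0.001,0,0.04],[0,0,0,0,0.001,0,0.04]]' 70; python3 -m inch '[[0,0,0,0,-0.02,0,0.04],[0,0,0,0,-0.06,0,0.04],[0,0,0,0,-0.12,0,0.04],[0,0,0,0,-0.12,0,0.04]]'
python3 - <<'E'
from wm import *
s,p=snap('wrist','w7'); H,S,V=hsv(p); print(s['contact_force'],s['ee_pos'])
E
```

```text
clock: 20.02
ee_pos: [0.3883, 0.2311, 0.0019]
orientation: [-90.0, -0.2, -3.0]
contact_force: [-2.7, -1.6, 12.7]
finger_gap: 0.0439
clock: 20.52
ee_pos: [0.3894, 0.2318, 0.1246]
orientation: [-89.8, -0.4, -2.9]
contact_force: [0.7, 0.2, -3.0]
finger_gap: 0.0439
[ 0.72234359  0.23484862 -2.97189832] [0.38942486 0.23177413 0.12456379]
```

View pics/w7.png

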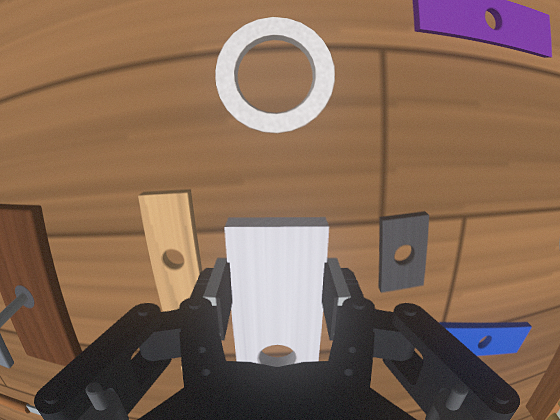

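```bash
python3 -m inch '[[0,0,0,0.01,0,-0.05,0.04],[0,1,0,0.02,0,-0.11,0.04],[0,1.95,0,0.03,0,-0.17,0.04],[0,1.95,0,0.05,0,-0.23,0.04],[0,1.95,0,0.0612,0,-0.28,0.04],[0,1.95,0,0.0612,0,-0.2989,0.04],[0,1.95,0,0.0612,0,-0.2989,0.04],[0,1.95,0,0.0612,0,-0.2989,0.04]]'
python3 - <<'E'
from wm import *
s,p=snap('wrist','w8'); print(s['contact_force'],s['ee_pos'],s['orientation'])
s2=np.load('pics/s5.npy',allow_pickle=True).item()
J=wristplane(s2,[(244,12),(332,19),(313,206),(230,200)],.02)[:,:2]*1000; print(J.round(1),J.mean(0))
for a,b in ((3,2),(0,1),(2,1),(3,0)): v=J[b]-J[a]; print(np.degrees(np.arctan2(v[1],v[0])).round(2))
_,q=snap('side','s8'); cv2.imwrite('pics/s8c.png',cv2.resize(q[140:260,230:390],None,fx=4,fy=4)[:,:,::-1])
E
```

```text
clock: 21.58
ee_pos: [0.4323, -0.07, 0.1195]
orientation: [-90.0, 0.1, -4.9]
contact_force: [-0.4, 0.5, -2.1]
finger_gap: 0.0438
[-0.36617861  0.52496335 -2.1358339 ] [ 0.43232883 -0.07004288  0.11945422] [-89.95794419   0.0945473   -4.90015606]
[[ 375.  -112.5]
 [ 382.1  -16.2]
 [ 597.8  -34.4]
 [ 590.4 -131.4]] [486.30069243 -73.63471634]
85.64
85.79
175.17
175.0
```

View pics/w8.png

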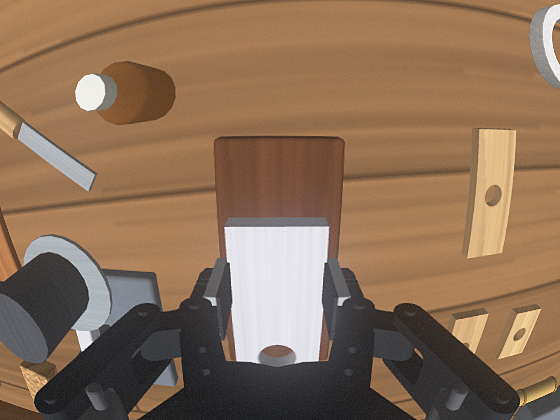

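View pics/s8c.png

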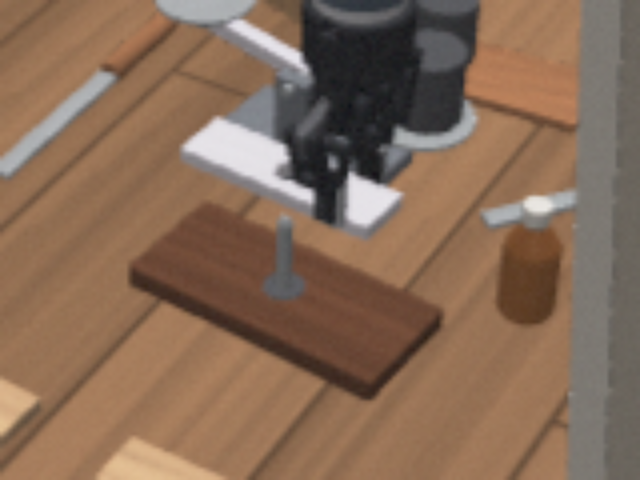

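```bash
python3 -m inch '[[0,0,0,0.003,0,0,0.04],[0,0,0,0.003,0.015,0,0.04],[0,0,0,0.003,0.024,0,0.04],[0,0,0,0.003,0.024,0,0.04],[0,0,0,0.003,0.024,0,0.04]]'
python3 - <<'E'
from wm import *
s,p=snap('wrist','w9'); print(s['contact_force'],s['ee_pos'],s['orientation'])
cv2.imwrite('pics/w9c.png',cv2.resize(p[260:390,200:360],None,fx=4,fy=4)[:,:,::-1])
_,q=snap('side','s9'); cv2.imwrite('pics/s9c.png',cv2.resize(q[160:240,260:360],None,fx=6,fy=6)[:,:,::-1])
E
```

```text
clock: 22.3
ee_pos: [0.4362, -0.071, 0.0966]
orientation: [-90.0, -0.0, -4.9]
contact_force: [0.4, 0.8, -3.0]
finger_gap: 0.0436
[ 0.37669187  0.81063388 -2.99305632] [ 0.43619882 -0.07097509  0.09659008] [-9.00057509e+01 -1.98745139e-02 -4.89304738e+00]
```

View pics/w9c.png

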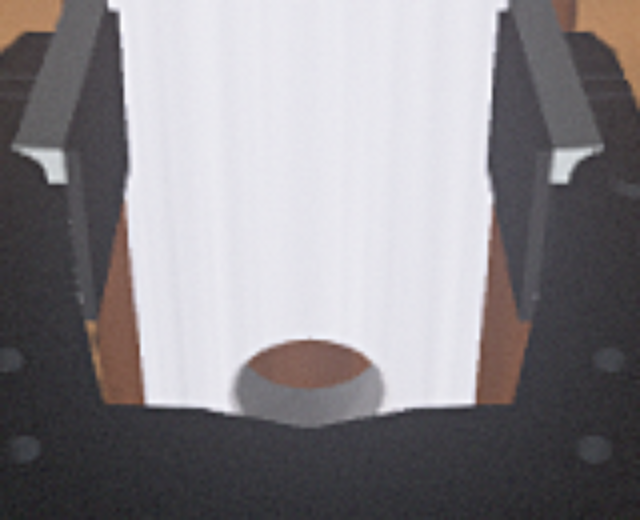

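View pics/s9c.png

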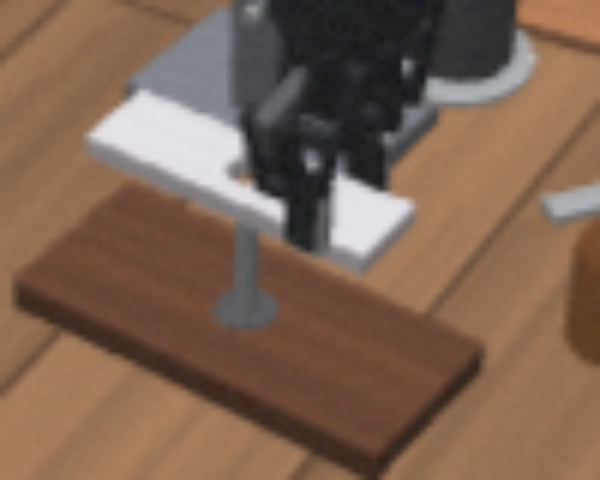

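Run:
```python
from wm import *
print(toplane('side',[(299.7,188)],.107),toplane('side',[(300.8,211.5)],.02))
# base held: plate corners in side crop: far-left corner etc
print(toplane('side',[(260+88/6,160+138/6),(260+415/6,160+212/6),(260+362/6,160+258/6),(260+142/6,160+92/6)],.107).round(4))
```

```text
[[ 0.48947149 -0.06963167  0.107     ]] [[ 0.48411115 -0.06936072  0.02      ]]
[[ 0.5636 -0.0524  0.107 ]
 [ 0.4017 -0.0836  0.107 ]
 [ 0.4071 -0.0413  0.107 ]
 [ 0.5603 -0.0973  0.107 ]]
```

```bash
python3 -m inch '[[0,0,0,-0.0005,0.012,0.001,0.04],[0,0,0,-0.0005,0.024,0.001,0.04],[0,0,0,-0.0005,0.036,0.001,0.04],[0,0,0,-0.0005,0.036,0.001,0.04]]'
python3 - <<'E'
from wm import *
_,q=snap('side','s10'); cv2.imwrite('pics/s10c.png',cv2.resize(q[160:240,260:360],None,fx=6,fy=6)[:,:,::-1])
E
```

```text
clock: 22.9
ee_pos: [0.4348, -0.0697, 0.0591]
orientation: [-90.0, 0.1, -4.9]
contact_force: [-0.2, 0.3, -2.0]
finger_gap: 0.0438
```

View pics/s10c.png

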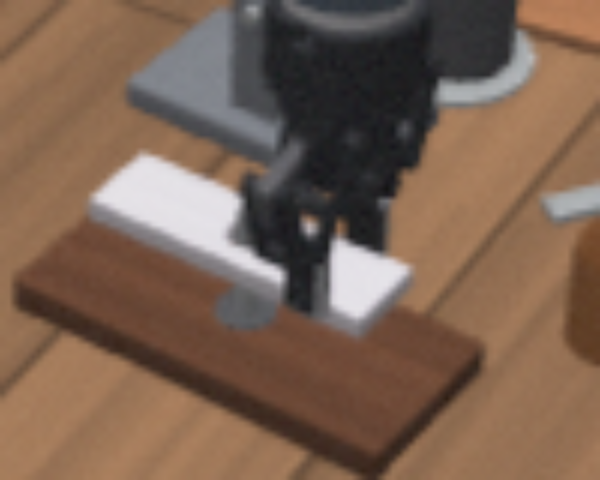

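The spindle is through the plate's hole with no contact force, so I'll lower it the rest of the way.

```bash
python3 -m inch '[[0,0,0,0,0.015,0,0.04],[0,0,0,0,0.028,0,0.04],[0,0,0,0,0.034,0,0.04],[0,0,0,0,0.0355,0,0.04],[0,0,0,0,0.0355,0,0.04]]'
```

```text
clock: 23.58
ee_pos: [0.4357, -0.07, 0.025]
orientation: [-90.0, -0.0, -4.9]
contact_force: [-0.0, 0.6, -2.2]
finger_gap: 0.0436
```

```bash
python3 -m inch '[[0,0,0,0,0.0015,0,0.04],[0,0,0,0,0.0025,0,0.04],[0,0,0,0,0.0025,0,0.04]]'
```

```text
clock: 23.95
ee_pos: [0.4357, -0.07, 0.0224]
orientation: [-90.0, -0.0, -4.9]
contact_force: [0.6, -0.7, -1.4]
finger_gap: 0.0439
```

```bash
python3 -m inch '[[0,0,0,0,0.001,0,0.04],[0,0,0,0,0.001,0,0.04]]'
```

```text
clock: 24.2
ee_pos: [0.4357, -0.0701, 0.0219]
orientation: [-90.0, -0.0, -4.9]
contact_force: [-3.2, 1.1, 7.6]
finger_gap: 0.0441
```

```bash
python3 -m inch '[[0,0,0,0,0,0,0.062],[0,0,0,0,0,0,0.062],[0,0,0,0,-0.02,0,0.062],[0,0,0,0,-0.06,0,0.062],[0,0,0,0,-0.104,0,0.062],[0,0,0,-0.005,-0.104,0.06,0.062],[0,-3.9,0,-0.01,-0.104,0.12,0.062],[0,-3.9,0,-0.015,-0.104,0.18,0.062],[0,-3.9,0,-0.015,-0.104,0.2025,0.062],[0,-3.9,0,-0.015,-0.104,0.2025,0.062],[0,-3.9,0,-0.015,-0.104,0.2025,0.062]]'
python3 - <<'E'
from wm import *
s,p=snap('wrist','w11'); H,S,V=hsv(p); print(s['ee_pos'],s['orientation'])
wr(s,(H>12)&(S<115)&(S>40)&(V>160),(80,330,200,360),.012,'slat')
_,q=snap('top','t11'); cv2.imwrite('pics/t11c.png',cv2.resize(q[120:240,280:440],None,fx=5,fy=5)[:,:,::-1])
E
```

```text
clock: 25.58
ee_pos: [0.4378, 0.1325, 0.1251]
orientation: [-90.0, 0.0, -1.0]
contact_force: [0.4, -0.0, 0.1]
finger_gap: 0.0621
[0.43782888 0.13254428 0.12513284] [-9.00186271e+01  2.01834766e-02 -1.00324162e+00]
slat 437.8 133.4 124.8 46.3 -0.51 px [279. 199.]
  hole [437.3 133.1] [20.8 21.7] [278.7 204.6]
```

View pics/w11.png

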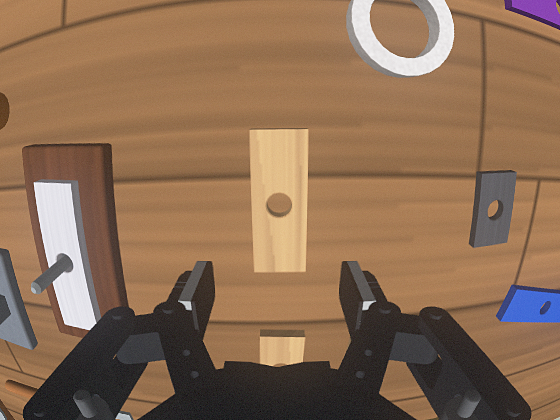

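View pics/t11c.png

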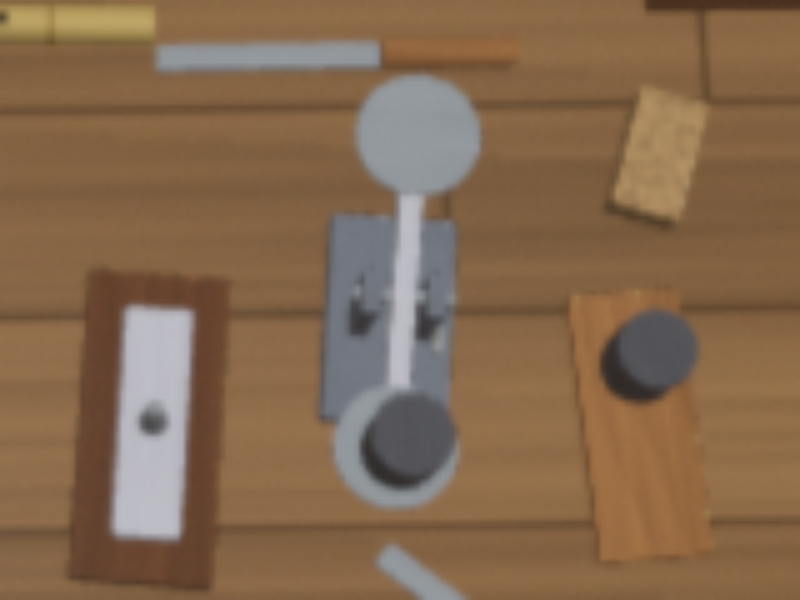

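The base plate is seated flat and aligned on the jig. I'll grip the 125 mm slat at its middle.

```bash
python3 -m inch '[[0,-0.5,0,-0.0003,0.05,0.0006,0.062],[0,-0.5,0,-0.0003,0.1,0.0006,0.062],[0,-0.5,0,-0.0003,0.118,0.0006,0.062],[0,-0.5,0,-0.0003,0.122,0.0006,0.062],[0,-0.5,0,-0.0003,0.122,0.0006,0.062],[0,-0.5,0,-0.0003,0.122,0.0006,0.04],[0,-0.5,0,-0.0003,0.122,0.0006,0.04],[0,-0.5,0,-0.0003,0.122,0.0006,0.04]]' 40; python3 -m inch '[[0,0,0,0,-0.02,0,0.04],[0,0,0,0,-0.06,0,0.04],[0,0,0,0,-0.11,0,0.04],[0,0,0,0,-0.11,0,0.04]]'
python3 - <<'E'
from wm import *
s,p=snap('wrist','w12'); print(s['ee_pos'],s['orientation'],s['finger_gap'])
E
```

```text
clock: 26.68
ee_pos: [0.4384, 0.1335, 0.0046]
orientation: [-90.0, -0.1, -0.5]
contact_force: [-0.8, -1.5, 5.2]
finger_gap: 0.0443
clock: 27.18
ee_pos: [0.4399, 0.134, 0.1174]
orientation: [-89.9, -0.5, -0.5]
contact_force: [0.7, -0.9, -0.1]
finger_gap: 0.0443
[0.43986654 0.13397724 0.1173699 ] [-89.94262762  -0.45660845  -0.49551785] 0.04426412425354042
```

View pics/w12.png

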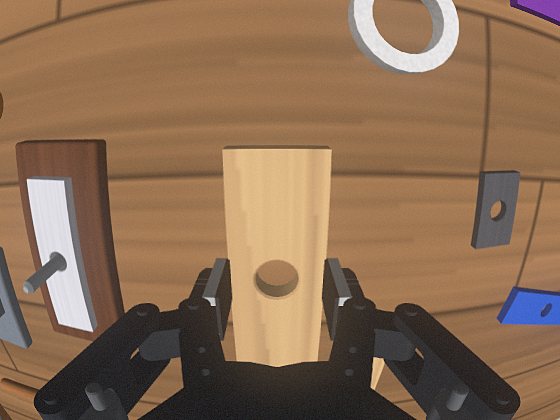

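```bash
cat >> wm.py <<'E'
def toolxy(s,P):
    Rm=R.from_euler('xyz',s['orientation'],degrees=True).as_matrix(); return (np.asarray(P)-s['ee_pos'])@Rm
def place(off,ztgt,yaw=-4.85,spin=(.4852,-.0740)):
    "off=(x,z) of hole in tool frame; returns TCP target"
    a=np.radians(yaw); return np.array([spin[0]-off[0]*np.cos(a)+off[1]*np.sin(a),spin[1]-off[0]*np.sin(a)-off[1]*np.cos(a),ztgt])
def heldhole(s,p,box,dz,test):
    "hole of held piece; dz: piece top above TCP"
    g=cv2.cvtColor(p,cv2.COLOR_RGB2HSV).astype(int); wr(s,test(g[...,0],g[...,1],g[...,2]),box,s['ee_pos'][2]+dz,'held',100)
E
python3 - <<'E'
from wm import *
s=telemetry.state(); p=cv2.imread('pics/w12.png')[:,:,::-1].copy()
heldhole(s,p,(140,352,230,323),.0074,lambda H,S,V:(V>150))
P=wristplane(s,[(277,278)],s['ee_pos'][2]+.0074); print(P, toolxy(s,P))
E
```

```text
held 430.3 132.6 109.0 50.7 -0.53 px [275. 254.]
  hole [439.  132.4] [16.9 19.8] [275.8 284.7]
[[0.43654627 0.13296328 0.12271453]] [[-0.00213585 -0.00741091 -0.00090314]]
```

```bash
python3 -m inch '[[0,0,0,0.01,0,-0.05,0.04],[0,2,0,0.03,0,-0.11,0.04],[0,4.35,0,0.045,0,-0.17,0.04],[0,4.35,0,0.0481,0,-0.2071,0.04],[0,4.35,0,0.0481,0,-0.2071,0.04],[0,4.35,0,0.0481,0.01,-0.2071,0.04],[0,4.35,0,0.0481,0.02,-0.2071,0.04],[0,4.35,0,0.0481,0.02,-0.2071,0.04]]'
python3 - <<'E'
from wm import *
s,p=snap('wrist','w13'); print(s['ee_pos'],s['orientation'],s['finger_gap'])
cv2.imwrite('pics/w13c.png',cv2.resize(p[180:360,180:380],None,fx=4,fy=3.3)[:,:,::-1])
_,q=snap('side','s13'); cv2.imwrite('pics/s13c.png',cv2.resize(q[160:240,260:360],None,fx=6,fy=6)[:,:,::-1])
E
```

```text
clock: 28.22
ee_pos: [0.4832, -0.0727, 0.0921]
orientation: [-90.0, 0.1, -4.8]
contact_force: [-0.1, -0.7, 0.3]
finger_gap: 0.0443
[ 0.48315064 -0.07269752  0.09212041] [-89.96657      0.11855947  -4.76821048] 0.044346447735033455
```

View pics/w13c.png

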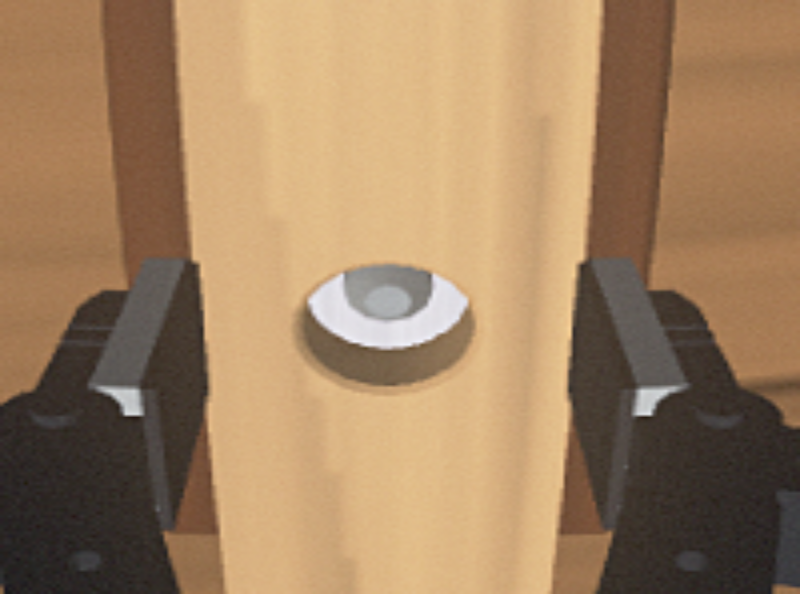

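View pics/s13c.png

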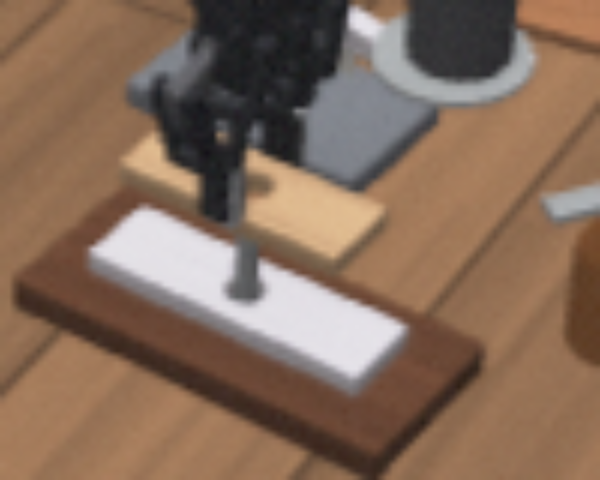

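Run:
```python
from wm import *
s=telemetry.state(); z=s['ee_pos'][2]
f=lambda x,y:(180+x/4,180+y/3.3)
print('tip',wristplane(s,[f(388,303)],.086),'hole',wristplane(s,[f(388,327)],z+.0074), wristplane(s,[f(388,265),f(388,390),f(302,325),f(474,325)],z+.0074))
```

```text
tip [[ 0.48645268 -0.07427569  0.086     ]] hole [[ 0.48229859 -0.07395474  0.10051649]] [[ 0.47222547 -0.07311815  0.10051649]
 [ 0.49326628 -0.07486514  0.10051649]
 [ 0.48116321 -0.08410508  0.10051649]
 [ 0.48287498 -0.06375536  0.10051649]]
```

```bash
python3 -m inch '[[0,0,0,0,0,0,0.04],[0,0,0,0,0,0,0.04]]'
python3 - <<'E'
from wm import *
rel((.4863,-.0735,.0366),-4.85)
E
```

```text
clock: 28.58
ee_pos: [0.4841, -0.0738, 0.0936]
orientation: [-90.0, -0.0, -4.8]
contact_force: [0.2, -0.0, -0.5]
finger_gap: 0.0444
shift [0.0022 0.057  0.0005] turn_y 0.01 j6 -13.7 now [ 0.4841 -0.0738  0.0936] [-9.001e+01 -3.000e-02 -4.840e+00] 28.575
```

```bash
python3 -m inch '[[0,0,0,0.002,0,0.0003,0.04],[0,0,0,0.002,0.015,0.0003,0.04],[0,0,0,0.002,0.03,0.0003,0.04],[0,0,0,0.002,0.045,0.0003,0.04],[0,0,0,0.002,0.054,0.0003,0.04],[0,0,0,0.002,0.056,0.0003,0.04],[0,0,0,0.002,0.057,0.0003,0.04],[0,0,0,0.002,0.057,0.0003,0.04]]'
```

```text
clock: 29.58
ee_pos: [0.4862, -0.0738, 0.0367]
orientation: [-90.0, -0.0, -4.9]
contact_force: [-0.0, -0.0, -0.1]
finger_gap: 0.0443
```

```bash
python3 -m inch '[[0,0,0,0,0.001,0,0.04],[0,0,0,0,0.002,0,0.04],[0,0,0,0,0.002,0,0.04]]'
```

```text
clock: 29.95
ee_pos: [0.4863, -0.0738, 0.0364]
orientation: [-90.0, -0.1, -4.9]
contact_force: [-8.1, 2.4, 25.9]
finger_gap: 0.0444
```

```bash
python3 -m inch '[[0,0,0,0,-0.001,0,0.062],[0,0,0,0,-0.001,0,0.062],[0,0,0,0,-0.02,0,0.062],[0,0,0,0,-0.06,0,0.062],[0,0,0,0.0,-0.09,0.02,0.062],[0,0,0,0.03,-0.09,0.07,0.062],[0,-3.4,0,0.07,-0.09,0.12,0.062],[0,-3.4,0,0.1,-0.09,0.17,0.062],[0,-3.4,0,0.1224,-0.09,0.2172,0.062],[0,-3.4,0,0.1224,-0.09,0.2172,0.062],[0,-3.4,0,0.1224,-0.09,0.2172,0.062],[0,-3.4,0,0.1224,-0.09,0.2172,0.062]]'
python3 - <<'E'
from wm import *
s,p=snap('wrist','w14'); H,S,V=hsv(p); print(s['ee_pos'],s['orientation'])
wr(s,(H>12)&(S<115)&(S>40)&(V>160),(80,330,200,500),.012,'slat')
_,q=snap('top','t14');
E
```

```text
clock: 31.45
ee_pos: [0.6258, 0.1313, 0.1244]
orientation: [-90.0, 0.0, -1.5]
contact_force: [-0.2, -0.5, 0.8]
finger_gap: 0.0622
[0.62584783 0.13132628 0.12435627] [-9.00089455e+01  1.54512680e-02 -1.52112888e+00]
slat 630.6 226.8 75.3 46.6 -4.24 px [389. 206.]
  hole [630.2 226.1] [20.3 20.9] [388.7 207.4]
slat 627.2 132.7 99.9 46.0 -2.47 px [280. 203.]
  hole [626.8 132.4] [21.1 21.8] [279.2 206.4]
```

View pics/w14.png

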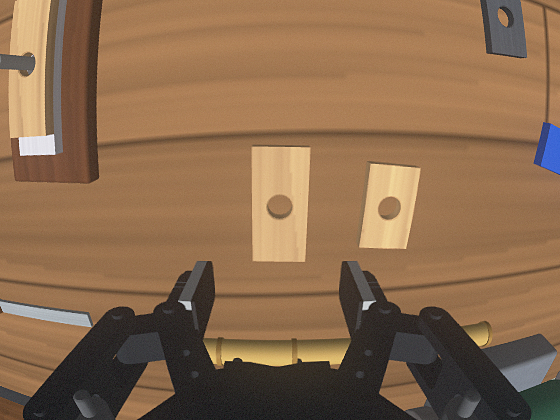

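View pics/t14.png

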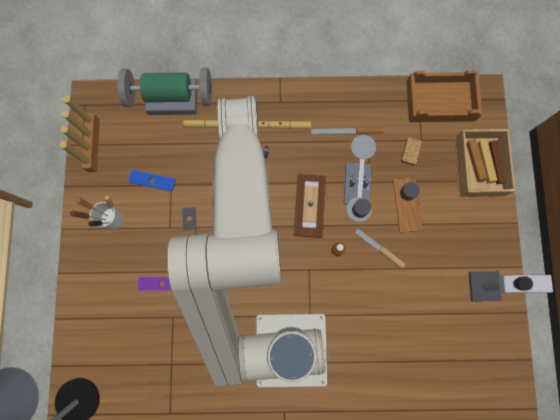

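The 125 mm slat sits flat on the base, and the 100 mm one is under the gripper with its hole at (279,206).

```bash
python3 -m inch '[[0,0.9,0,0.0012,0.05,0.0012,0.062],[0,0.9,0,0.0012,0.1,0.0012,0.062],[0,0.9,0,0.0012,0.118,0.0012,0.062],[0,0.9,0,0.0012,0.1205,0.0012,0.062],[0,0.9,0,0.0012,0.1205,0.0012,0.062],[0,0.9,0,0.0012,0.1205,0.0012,0.04],[0,0.9,0,0.0012,0.1205,0.0012,0.04],[0,0.9,0,0.0012,0.1205,0.0012,0.04]]' 40; python3 -m inch '[[0,0,0,0,-0.02,0,0.04],[0,0,0,0,-0.06,0,0.04],[0,0,0,0,-0.11,0,0.04],[0,0,0,0,-0.11,0,0.04]]'
python3 - <<'E'
from wm import *
rel((.4858,-.074,.115),-4.85)
E
```

```text
clock: 32.55
ee_pos: [0.6283, 0.1334, 0.0055]
orientation: [-90.0, -0.2, -2.4]
contact_force: [-1.3, -1.7, 6.3]
finger_gap: 0.0447
clock: 33.05
ee_pos: [0.6297, 0.1338, 0.119]
orientation: [-89.9, -0.5, -2.3]
contact_force: [0.1, 0.5, -0.6]
finger_gap: 0.0445
shift [-0.1354  0.0026 -0.2135] turn_y 2.51 j6 6.9 now [0.6297 0.1338 0.119 ] [-89.94  -0.49  -2.34] 33.05
```

```bash
python3 -m inch '[[0,0,0,-0.04,0,-0.05,0.04],[0,1,0,-0.08,0,-0.11,0.04],[0,2.5,0,-0.11,0,-0.17,0.04],[0,2.5,0,-0.1338,0,-0.2135,0.04],[0,2.5,0,-0.1338,0,-0.2135,0.04],[0,2.5,0,-0.1338,0.01,-0.2135,0.04],[0,2.5,0,-0.1338,0.017,-0.2135,0.04],[0,2.5,0,-0.1338,0.017,-0.2135,0.04],[0,2.5,0,-0.1338,0.017,-0.2135,0.04]]'
python3 - <<'E'
from wm import *
s,p=snap('wrist','w15'); print(s['ee_pos'],s['orientation'],s['finger_gap'])
cv2.imwrite('pics/w15c.png',cv2.resize(p[180:360,180:380],None,fx=4,fy=3.3)[:,:,::-1])
E
```

```text
clock: 34.17
ee_pos: [0.4853, -0.0736, 0.0965]
orientation: [-90.0, 0.0, -4.8]
contact_force: [-0.6, -1.2, -1.0]
finger_gap: 0.0442
[ 0.48533671 -0.07356552  0.09654994] [-8.99909781e+01  2.43878418e-02 -4.76914530e+00] 0.04424855100401919
```

View pics/w15c.png

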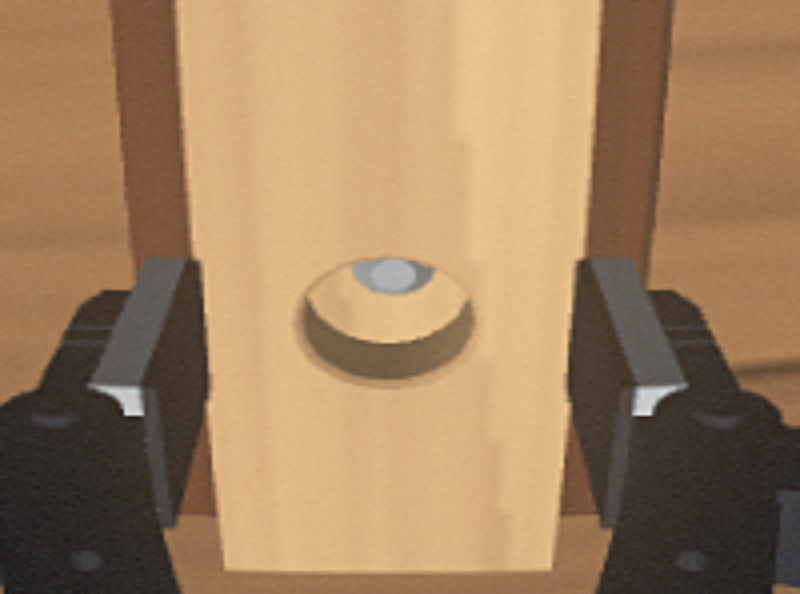

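```bash
python3 - <<'E'
from wm import *
s=telemetry.state(); z=s['ee_pos'][2]
f=lambda x,y:(180+x/4,180+y/3.3)
h=wristplane(s,[f(388,260),f(388,388),f(297,322),f(476,322)],z+.0065)
print('tip',wristplane(s,[f(393,276)],.086),'hole',h.mean(0),(h[0]+h[1])/2)
E
python3 -m inch '[[0,0,0,0,0,0,0.04]]'
```

```text
tip [[ 0.48514171 -0.07396748  0.086     ]] hole [ 0.48391359 -0.07464229  0.10323585] [ 0.48424926 -0.07458057  0.10323585]
clock: 34.35
ee_pos: [0.4853, -0.0741, 0.0969]
orientation: [-90.0, -0.0, -4.8]
contact_force: [-0.6, 0.2, -0.8]
finger_gap: 0.0445
```

```bash
python3 -m inch '[[0,0,0,0.0012,0,0.0004,0.04],[0,0,0,0.0012,0.015,0.0004,0.04],[0,0,0,0.0012,0.03,0.0004,0.04],[0,0,0,0.0012,0.042,0.0004,0.04],[0,0,0,0.0012,0.0465,0.0004,0.04],[0,0,0,0.0012,0.0475,0.0004,0.04],[0,0,0,0.0012,0.0475,0.0004,0.04]]';python3 -m inch '[[0,0,0,0,0.001,0,0.04],[0,0,0,0,0.001,0,0.04]]'
```

```text
clock: 35.22
ee_pos: [0.4865, -0.0741, 0.0496]
orientation: [-90.0, -0.0, -4.9]
contact_force: [0.2, -0.6, -0.7]
finger_gap: 0.0445
clock: 35.48
ee_pos: [0.4866, -0.0741, 0.0495]
orientation: [-90.0, -0.1, -4.9]
contact_force: [-4.6, 1.5, 12.9]
finger_gap: 0.0445
```

```bash
python3 -m inch '[[0,0,0,0,-0.001,0,0.062],[0,0,0,0,-0.001,0,0.062],[0,0,0,0,-0.02,0,0.062],[0,0,0,0,-0.06,0,0.062],[0,0,0,0.0,-0.075,0.04,0.062],[0,0,0,0.03,-0.075,0.1,0.062],[0,-0.6,0,0.06,-0.075,0.16,0.062],[0,-0.6,0,0.09,-0.075,0.22,0.062],[0,-0.6,0,0.1176,-0.075,0.28,0.062],[0,-0.6,0,0.1176,-0.075,0.3117,0.062],[0,-0.6,0,0.1176,-0.075,0.3117,0.062],[0,-0.6,0,0.1176,-0.075,0.3117,0.062],[0,-0.6,0,0.1176,-0.075,0.3117,0.062]]'
python3 - <<'E'
from wm import *
s,p=snap('wrist','w16'); H,S,V=hsv(p); print(s['ee_pos'],s['orientation'])
wr(s,(H>12)&(S<115)&(S>40)&(V>160),(80,330,200,380),.012,'slat')
_,q=snap('top','t16'); cv2.imwrite('pics/t16c.png',cv2.resize(q[150:250,270:370],None,fx=5,fy=5)[:,:,::-1])
E
```

```text
clock: 37.1
ee_pos: [0.6297, 0.2255, 0.1234]
orientation: [-90.0, 0.0, -4.3]
contact_force: [-0.2, -0.2, -0.2]
finger_gap: 0.062
[0.62969982 0.22550681 0.12340059] [-9.00107162e+01  6.94251421e-03 -4.32493267e+00]
slat 630.4 227.5 75.0 46.3 -4.43 px [280. 204.]
  hole [630. 227.] [20.6 21.4] [279.8 205.8]
```

View pics/w16.png

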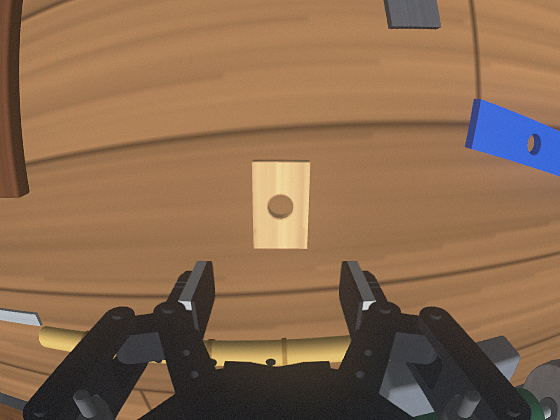

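View pics/t16c.png

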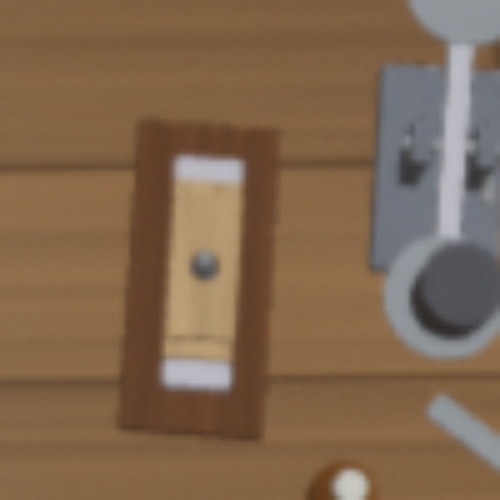

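```bash
python3 -m inch '[[0,0,0,0.0,0.05,0.0017,0.062],[0,0,0,0.0,0.1,0.0017,0.062],[0,0,0,0.0,0.117,0.0017,0.062],[0,0,0,0.0,0.1195,0.0017,0.062],[0,0,0,0.0,0.1195,0.0017,0.062],[0,0,0,0.0,0.1195,0.0017,0.04],[0,0,0,0.0,0.1195,0.0017,0.04],[0,0,0,0.0,0.1195,0.0017,0.04]]' 40; python3 -m inch '[[0,0,0,0,-0.02,0,0.04],[0,0,0,0,-0.06,0,0.04],[0,0,0,0,-0.115,0,0.04],[0,0,0,0,-0.115,0,0.04]]'
python3 - <<'E'
from wm import *
rel((.4868,-.0741,.12),-4.85)
E
```

```text
clock: 38.2
ee_pos: [0.631, 0.2286, 0.006]
orientation: [-90.0, -0.2, -4.3]
contact_force: [-0.8, -0.5, 5.1]
finger_gap: 0.0443
clock: 38.7
ee_pos: [0.6324, 0.229, 0.125]
orientation: [-89.8, -0.5, -4.2]
contact_force: [-0.5, -0.4, -0.1]
finger_gap: 0.0442
shift [-0.1228  0.0029 -0.313 ] turn_y 0.61 j6 17.0 now [0.6324 0.229  0.125 ] [-89.84  -0.54  -4.24] 38.7
```

```bash
python3 -m inch '[[0,0,0,-0.03,0,-0.05,0.04],[0,0.6,0,-0.06,0,-0.11,0.04],[0,0.6,0,-0.08,0,-0.17,0.04],[0,0.6,0,-0.1,0,-0.23,0.04],[0,0.6,0,-0.1225,0,-0.29,0.04],[0,0.6,0,-0.1225,0,-0.313,0.04],[0,0.6,0,-0.1225,0.01,-0.313,0.04],[0,0.6,0,-0.1225,0.023,-0.313,0.04],[0,0.6,0,-0.1225,0.023,-0.313,0.04],[0,0.6,0,-0.1225,0.023,-0.313,0.04],[0,0.6,0,-0.1225,0.023,-0.313,0.04]]'
python3 - <<'E'
from wm import *
s,p=snap('wrist','w17'); print(s['ee_pos'],s['orientation'],s['finger_gap'])
cv2.imwrite('pics/w17c.png',cv2.resize(p[180:360,180:380],None,fx=4,fy=3.3)[:,:,::-1])
E
```

```text
clock: 40.08
ee_pos: [0.4849, -0.0742, 0.096]
orientation: [-90.0, -0.0, -4.8]
contact_force: [0.4, 0.1, 0.1]
finger_gap: 0.0443
[ 0.48487238 -0.07422443  0.09596302] [-9.00032814e+01 -1.73360988e-02 -4.79286825e+00] 0.04426796143504629
```

View pics/w17c.png

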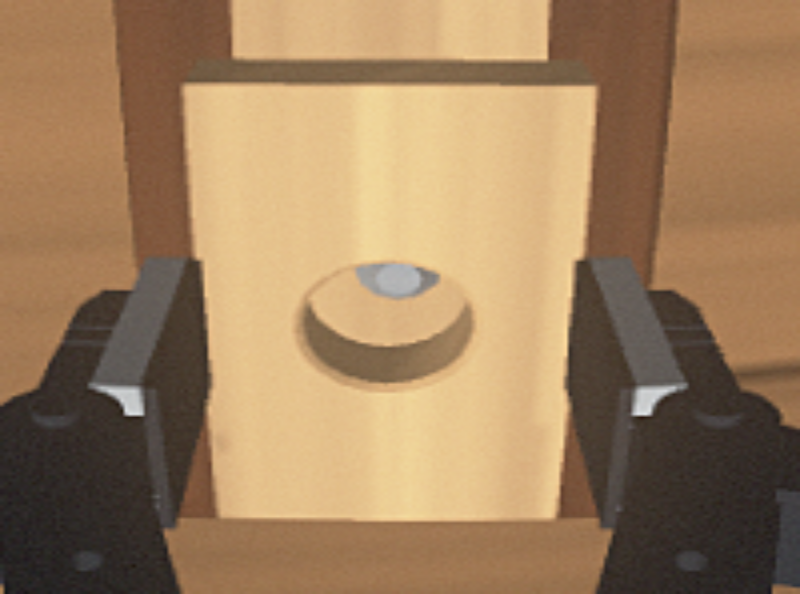

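```bash
python3 -m inch '[[0,0,0,0.0015,0,0.001,0.04],[0,0,0,0.0015,0.01,0.001,0.04],[0,0,0,0.0015,0.022,0.001,0.04],[0,0,0,0.0015,0.031,0.001,0.04],[0,0,0,0.0015,0.034,0.001,0.04],[0,0,0,0.0015,0.034,0.001,0.04]]';python3 -m inch '[[0,0,0,0,0.001,0,0.04],[0,0,0,0,0.001,0,0.04]]'
```

```text
clock: 40.88
ee_pos: [0.4856, -0.0737, 0.0619]
orientation: [-90.0, 0.0, -4.9]
contact_force: [-3.7, 0.1, 8.1]
finger_gap: 0.0438
clock: 41.12
ee_pos: [0.4857, -0.0738, 0.0618]
orientation: [-90.0, -0.0, -4.9]
contact_force: [-7.8, 1.6, 18.5]
finger_gap: 0.0443
```

```bash
python3 -m inch '[[0,0,0,0,-0.001,0,0.062],[0,0,0,0,-0.001,0,0.062],[0,0,0,0,-0.02,0,0.062],[0,0,0,0,-0.055,0,0.062],[0,0,0,-0.01,-0.063,0.04,0.062],[0,0,0,-0.02,-0.063,0.1,0.062],[0,-2,0,-0.03,-0.063,0.16,0.062],[0,-4.9,0,-0.04,-0.063,0.22,0.062],[0,-4.9,0,-0.05,-0.063,0.28,0.062],[0,-4.9,0,-0.06,-0.063,0.34,0.062],[0,-4.9,0,-0.0759,-0.063,0.4,0.062],[0,-4.9,0,-0.0759,-0.063,0.4139,0.062],[0,-4.9,0,-0.0759,-0.063,0.4139,0.062],[0,-4.9,0,-0.0759,-0.063,0.4139,0.062],[0,-4.9,0,-0.0759,-0.063,0.4139,0.062]]'
python3 - <<'E'
from wm import *
s,p=snap('wrist','w18'); H,S,V=hsv(p); print(s['ee_pos'],s['orientation'])
wr(s,(S<60)&(V<140)&(V>60),(100,290,210,350),.010,'plate')
_,q=snap('top','t18'); cv2.imwrite('pics/t18c.png',cv2.resize(q[150:250,270:370],None,fx=5,fy=5)[:,:,::-1])
E
```

```text
clock: 43.0
ee_pos: [0.446, 0.3437, 0.1239]
orientation: [-90.0, -0.0, -0.1]
contact_force: [-0.1, -0.3, -0.5]
finger_gap: 0.062
[0.44601035 0.34365049 0.12390649] [-9.00057447e+01 -3.90943871e-03 -6.78773375e-02]
plate 445.9 348.3 76.2 45.4 3.75 px [283. 202.]
  hole [444.9 348.1] [19.6 21.1] [283.3 203.4]
```

View pics/w18.png

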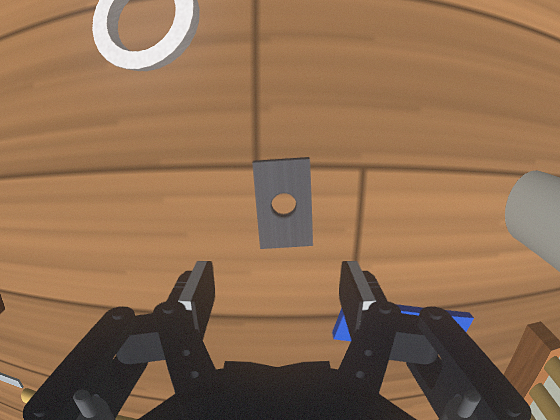

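View pics/t18c.png

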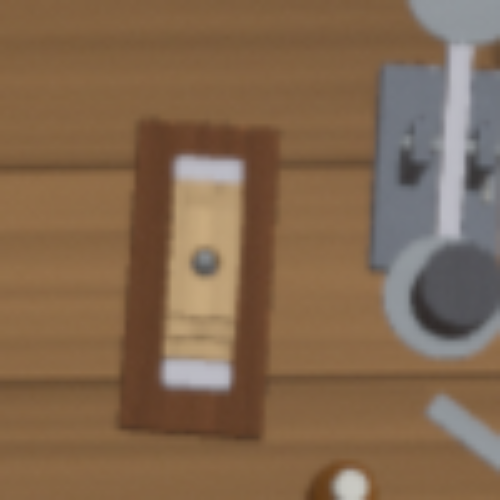

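The plate is seen at (283,202), turned +3.6°; the blue bar is well ahead at (400,320). The stack so far is aligned.

```bash
python3 -m inch '[[0,-3.6,0,-0.0005,0.05,0.0045,0.062],[0,-3.6,0,-0.0005,0.1,0.0045,0.062],[0,-3.6,0,-0.0005,0.118,0.0045,0.062],[0,-3.6,0,-0.0005,0.1215,0.0045,0.062],[0,-3.6,0,-0.0005,0.1215,0.0045,0.062],[0,-3.6,0,-0.0005,0.1215,0.0045,0.04],[0,-3.6,0,-0.0005,0.1215,0.0045,0.04],[0,-3.6,0,-0.0005,0.1215,0.0045,0.04]]' 70; python3 -m inch '[[0,0,0,0,-0.02,0,0.04],[0,0,0,0,-0.06,0,0.04],[0,0,0,0,-0.115,0,0.04],[0,0,0,0,-0.115,0,0.04]]'
python3 - <<'E'
from wm import *
rel((.4865,-.0738,.12),-4.85)
E
```

```text
clock: 44.1
ee_pos: [0.4458, 0.3497, 0.0041]
orientation: [-90.0, -0.2, 3.6]
contact_force: [-1.9, -2.2, 7.9]
finger_gap: 0.0432
clock: 44.6
ee_pos: [0.447, 0.3507, 0.1222]
orientation: [-89.8, -0.4, 3.7]
contact_force: [1.2, 0.4, -2.8]
finger_gap: 0.0428
shift [ 0.0123  0.0006 -0.4262] turn_y 8.5 j6 26.0 now [0.447  0.3507 0.1222] [-89.78  -0.44   3.65] 44.6
```

```bash
python3 -m inch '[[0,0,0,0,0,-0.05,0.04],[0,4,0,0,0,-0.11,0.04],[0,8.5,0,0,0,-0.17,0.04],[0,8.5,0,0,0,-0.23,0.04],[0,8.5,0,0.0123,0,-0.29,0.04],[0,8.5,0,0.0123,0,-0.35,0.04],[0,8.5,0,0.0123,0,-0.41,0.04],[0,8.5,0,0.0123,0,-0.4262,0.04],[0,8.5,0,0.0123,0.01,-0.4262,0.04],[0,8.5,0,0.0123,0.02,-0.4262,0.04],[0,8.5,0,0.0123,0.02,-0.4262,0.04],[0,8.5,0,0.0123,0.02,-0.4262,0.04]]'
python3 - <<'E'
from wm import *
s,p=snap('wrist','w19'); print(s['ee_pos'],s['orientation'],s['finger_gap'])
cv2.imwrite('pics/w19c.png',cv2.resize(p[180:360,180:380],None,fx=4,fy=3.3)[:,:,::-1])
E
```

```text
clock: 46.1
ee_pos: [0.4844, -0.0742, 0.0973]
orientation: [-90.0, 0.0, -4.8]
contact_force: [0.1, -0.2, -2.3]
finger_gap: 0.0432
[ 0.48441816 -0.07415217  0.09726278] [-8.99951705e+01  1.09023897e-02 -4.76581091e+00] 0.04321842684987222
```

View pics/w19c.png

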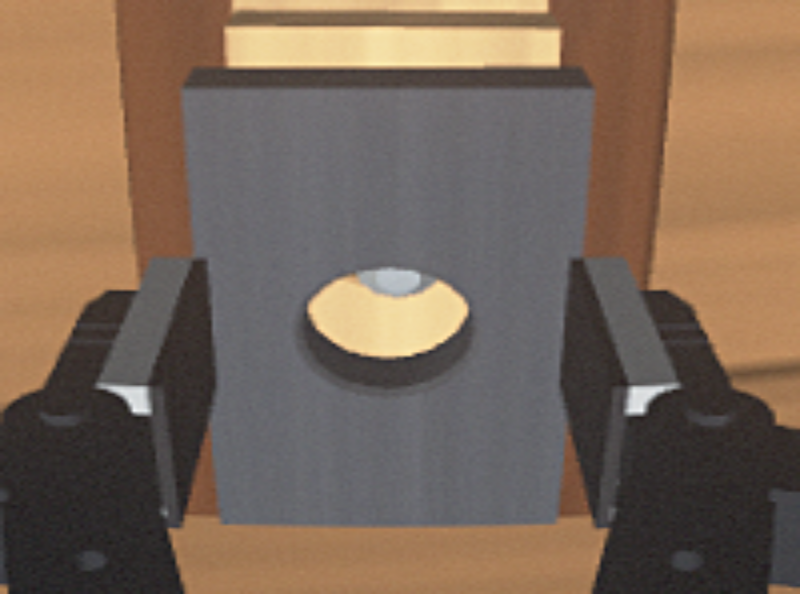

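```bash
python3 -m inch '[[0,0,0,0.0015,0,0.0007,0.04],[0,0,0,0.0015,0.01,0.0007,0.04],[0,0,0,0.0015,0.02,0.0007,0.04],[0,0,0,0.0015,0.024,0.0007,0.04],[0,0,0,0.0015,0.0252,0.0007,0.04],[0,0,0,0.0015,0.0252,0.0007,0.04]]'
```

```text
clock: 46.9
ee_pos: [0.4858, -0.0745, 0.0721]
orientation: [-90.0, 0.0, -4.9]
contact_force: [-1.6, 0.4, 1.0]
finger_gap: 0.0429
```

```bash
python3 -m inch '[[0,0,0,0,0,0,0.062],[0,0,0,0,0,0,0.062],[0,0,0,0,-0.02,0,0.062],[0,0,0,0,-0.06,0,0.08],[0,0,0,0,-0.11,0,0.0854],[0,0,0,0,-0.128,-0.04,0.0854],[0,0,0,-0.01,-0.128,-0.1,0.0854],[0,0,0,-0.0179,-0.128,-0.15,0.0854],[0,0,0,-0.0179,-0.128,-0.1641,0.0854],[0,0,0,-0.0179,-0.128,-0.1641,0.0854],[0,0,0,-0.0179,-0.128,-0.1641,0.0854]]'
python3 - <<'E'
from wm import *
s,p=snap('wrist','w20'); print(s['ee_pos'],s['orientation'])
wcirc(s,p,(120,260,215,340),.147,lambda H,S,V:(S<60)&(V>74)&(V<125))
_,q=snap('top','t20'); cv2.imwrite('pics/t20c.png',cv2.resize(q[120:240,280:440],None,fx=5,fy=5)[:,:,::-1])
_,q=snap('side','s20'); cv2.imwrite('pics/s20c.png',cv2.resize(q[140:260,240:400],None,fx=5,fy=5)[:,:,::-1])
E
```

```text
clock: 48.28
ee_pos: [0.4545, -0.2354, 0.2001]
orientation: [-90.0, 0.0, -4.8]
contact_force: [0.0, -0.1, -0.3]
finger_gap: 0.0856
[ 0.45447121 -0.23542652  0.20005054] [-8.99739775e+01  5.80693401e-03 -4.80493937e+00]
circ ((451.54388427734375, -237.17063903808594), (48.4655876159668, 55.41143035888672), 173.0909423828125) enc ((453.3384704589844, -237.3979949951172), 27.569438934326172) px [275. 228.] 4638.0
```

View pics/w20.png

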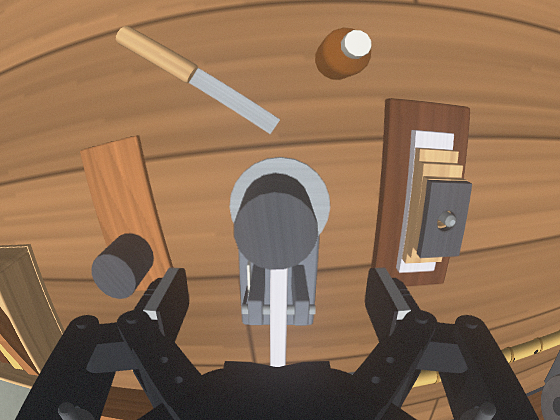

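View pics/s20c.png

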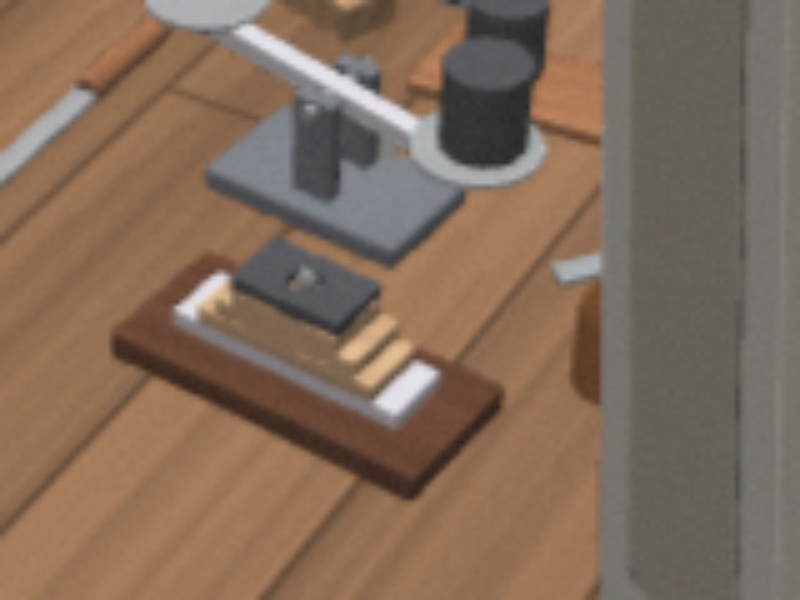

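The whole stack is on the spindle with the plate flat and aligned. The heavier weight is on the near pan at (275,228), so I'll pick it up.

```bash
python3 -m inch '[[0,0,0,-0.0009,0.03,-0.0017,0.0854],[0,0,0,-0.0009,0.07,-0.0017,0.0854],[0,0,0,-0.0009,0.095,-0.0017,0.0854],[0,0,0,-0.0009,0.0985,-0.0017,0.0854],[0,0,0,-0.0009,0.0985,-0.0017,0.0854],[0,0,0,-0.0009,0.0985,-0.0017,0.05],[0,0,0,-0.0009,0.0985,-0.0017,0.05],[0,0,0,-0.0009,0.0985,-0.0017,0.05],[0,0,0,-0.0009,0.0985,-0.0017,0.05]]' 60; python3 -m inch '[[0,0,0,0,-0.015,0,0.05],[0,0,0,0,-0.04,0,0.05],[0,0,0,0,-0.09,0,0.05],[0,0,0,0,-0.09,0,0.05]]'
python3 - <<'E'
from wm import *
rel((.4860,-.0742,.19),-4.85)
E
```

```text
clock: 49.55
ee_pos: [0.4537, -0.2381, 0.1028]
orientation: [-90.0, -0.1, -4.8]
contact_force: [-0.8, 2.8, 6.8]
finger_gap: 0.0548
clock: 50.05
ee_pos: [0.4545, -0.2392, 0.1956]
orientation: [-90.2, -0.3, -4.9]
contact_force: [0.2, 0.3, -5.8]
finger_gap: 0.0546
shift [0.0174 0.0051 0.1671] turn_y -0.01 j6 -32.3 now [ 0.4545 -0.2392  0.1956] [-90.21  -0.31  -4.86] 50.05
```

```bash
python3 -m inch '[[0,0,0,0.005,0,0.05,0.05],[0,0,0,0.01,0,0.11,0.05],[0,0,0,0.0174,0,0.15,0.05],[0,0,0,0.0174,0,0.1671,0.05],[0,0,0,0.0174,0,0.1671,0.05],[0,0,0,0.0174,0.04,0.1671,0.05],[0,0,0,0.0174,0.075,0.1671,0.05],[0,0,0,0.0174,0.08,0.1671,0.05],[0,0,0,0.0174,0.08,0.1671,0.05],[0,0,0,0.0174,0.08,0.1671,0.05]]'
python3 - <<'E'
from wm import *
s,p=snap('wrist','w21'); print(s['ee_pos'],s['orientation'])
rel((.4860,-.0741,.0938),-4.85)
_,q=snap('side','s21'); cv2.imwrite('pics/s21c.png',cv2.resize(q[140:260,240:400],None,fx=5,fy=5)[:,:,::-1])
_,q=snap('top','t21')
E
```

```text
clock: 51.3
ee_pos: [0.4855, -0.0737, 0.1129]
orientation: [-90.0, -0.1, -4.9]
contact_force: [0.4, -0.0, -5.2]
finger_gap: 0.0546
[ 0.48547847 -0.07374028  0.11292637] [-90.035517    -0.12018656  -4.88305885]
shift [ 0.0006  0.019  -0.0004] turn_y -0.02 j6 -13.6 now [ 0.4854 -0.0736  0.1128] [-90.03  -0.12  -4.87] 51.35
```

View pics/s21c.png

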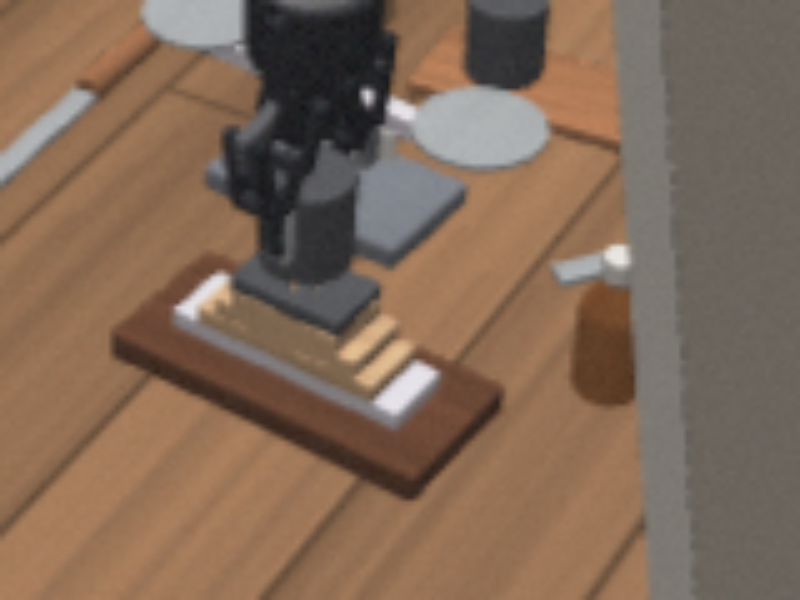

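View pics/w21.png

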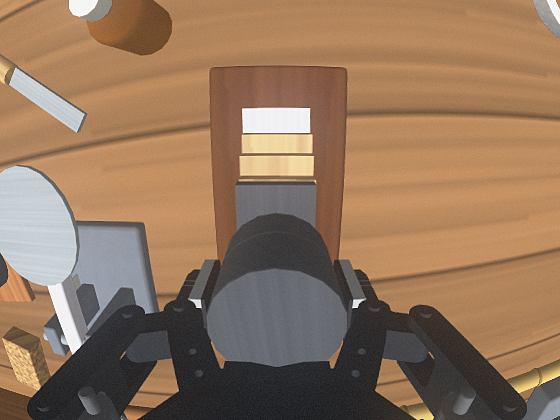

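The weight hangs just above the plate, centred on the stack (columns 278 and 277), so I'll lower it.

```bash
python3 -m inch '[[0,0,0,0.0006,0.007,-0.0003,0.05],[0,0,0,0.0006,0.013,-0.0003,0.05],[0,0,0,0.0006,0.0165,-0.0003,0.05],[0,0,0,0.0006,0.018,-0.0003,0.05],[0,0,0,0.0006,0.018,-0.0003,0.05]]'; python3 -m inch '[[0,0,0,0,0.001,0,0.05],[0,0,0,0,0.001,0,0.05]]'
```

```text
clock: 52.08
ee_pos: [0.4852, -0.0734, 0.0938]
orientation: [-90.0, -0.0, -4.9]
contact_force: [-1.2, 0.8, -1.3]
finger_gap: 0.0547
clock: 52.32
ee_pos: [0.4853, -0.0734, 0.0937]
orientation: [-90.0, -0.1, -4.9]
contact_force: [-6.3, 0.9, 10.7]
finger_gap: 0.0548
```

```bash
python3 -m inch '[[0,0,0,0,-0.0005,0,0.0854],[0,0,0,0,-0.0005,0,0.0854],[0,0,0,0,-0.0005,0,0.0854],[0,0,0,0,-0.03,0,0.0854],[0,0,0,0,-0.08,0,0.0854],[0,0,0,0,-0.13,0,0.0854],[0,0,0,-0.03,-0.13,0.06,0.0854],[0,0,0,-0.06,-0.13,0.12,0.0854],[0,0,0,-0.06,-0.13,0.18,0.0854],[0,0,0,-0.06,-0.13,0.22,0.0854],[0,0,0,-0.06,-0.13,0.22,0.0854],[0,0,0,-0.06,-0.13,0.22,0.0854]]'
python3 - <<'E'
from wm import *
_,q=snap('side','s22'); cv2.imwrite('pics/s22c.png',cv2.resize(q[120:260,240:400],None,fx=4,fy=4)[:,:,::-1])
s,q=snap('top','t22'); cv2.imwrite('pics/t22c.png',cv2.resize(q[120:240,280:440],None,fx=5,fy=5)[:,:,::-1])
p,d=get_image('top'); cv2.imwrite('pics/t22.png',p[:,:,::-1])
K,Rm,t=cam('top'); v,u=np.mgrid[0:420,0:560]; X=(np.stack([u,v,np.ones_like(u)],-1)@np.linalg.inv(K).T*d[...,None]-t)@Rm
for c in [(.483,-.0755),(.5234,-.4164)]:
    m=(np.hypot(X[...,0]-c[0],X[...,1]-c[1])<.024)&(X[...,2]>.05); print(c,X[m].mean(0),np.median(X[m][:,2]))
E
```

```text
clock: 53.82
ee_pos: [0.444, 0.1507, 0.2224]
orientation: [-90.0, 0.0, -4.8]
contact_force: [0.6, -0.8, 0.5]
finger_gap: 0.085
(0.483, -0.0755) [ 0.4828663  -0.07554745  0.13666387] 0.13686027524484334
(0.5234, -0.4164) [ 0.52314588 -0.41604004  0.06890202] 0.06883607681621937
```

View pics/s22c.png

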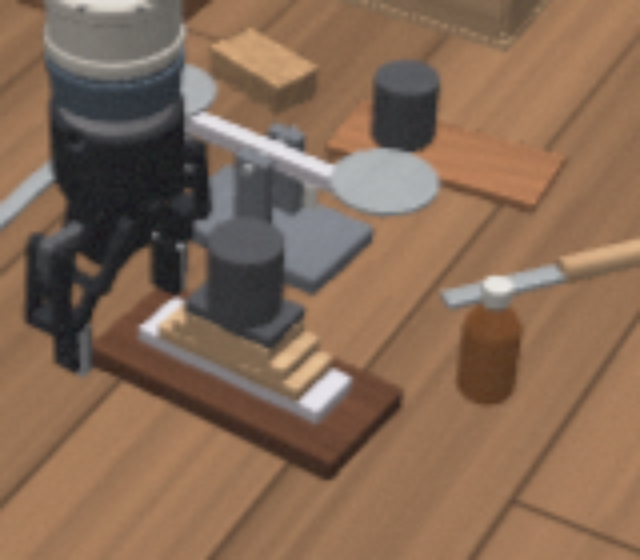

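View pics/t22.png

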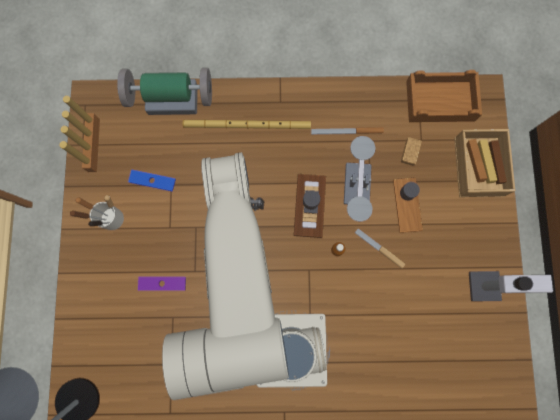

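View pics/t22c.png

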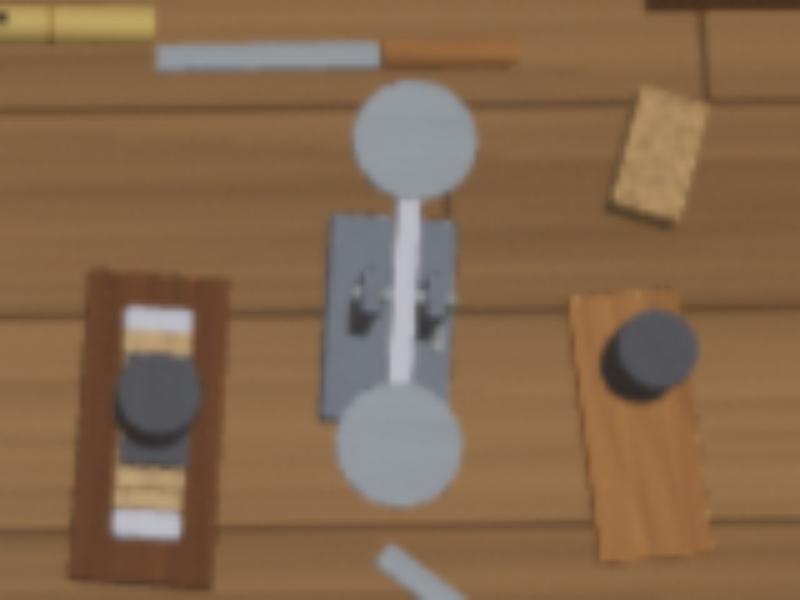

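All checks agree: the weight's top is at 137 mm (138 mm nominal), the stack is aligned, the lighter weight is on its board, and nothing else has moved.

```bash
python3 -c "
from rig import ticket
print(ticket.sign_off())"
```

```text
the job is handed in; nothing more can be done
None
```

The stack is built, the lighter weight is back on its board, and I handed the job in at about 54 s of the 210 s.

- **Weighing:** I stood one weight on each pan, and the near pan went to its low stop with the far pan up. The wrist force while carrying them agreed: about 5.1 N for the weight on the near pan against 2.9 N for the other. The lighter one went back to its own spot on the board.
- **Stack:** On the spindle, in order, are the base plate, the 125, 100 and 75 mm slats (the 150 mm one was absent), the steel plate, and the heavier weight on top.
- **Last checks:**
  - The weight's top reads 137 mm over the bench, against 138 mm expected.
  - The pieces line up with the jig board in the top and side views, and both pans are empty.
  - The flute, files, bottle, block and blue and purple bars look to be where they were; I compared these by eye only.
- **Small disagreements:** The top and wrist cameras differed by about 2 mm, so I centred each piece using the wrist views. Setting the 125 mm slat down reached about 26 N at the wrist, well under the 120 N limit.

No check failed.

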